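# Stack the tooling for rounding a brass ferrule

## Robot

A 7-joint arm with a two-finger parallel gripper is mounted at the origin on the work surface; the furniture and walls round the work are solid. World frame = base frame: x ahead of the robot, y to its left, z up, the work surface at z = 0. Lengths are in m, angles in rad, forces in N, time in s.
With the tool pointing down it reaches from about 0.35 to 0.9 m from the base axis. Payload 7.2 kg.
Tool frame: the origin (TCP) lies midway between the tips of the shut fingers; the grasp point (between the pads) lies 19 mm behind it; z points along the fingers, y is the direction in which the jaws open and shut (so a half turn about z gives the same grasp; the last joint's range is limited). The gripper opens to 85 mm and grips with 20 to 120 N. Pads are 22 mm wide; open, the fingers measure 114 mm over their backs; the gripper's body (76 mm by 85 mm) begins 54 mm behind the grasp point. The pads swing forward as they close: fully open they stand 13 mm farther back than shut.
Start: joints at [1.158, 0.411, -0.013, 1.596, 0.006, 1.134, -0.082], TCP at [0.211, -0.588, 0.231] pointing down, gripper open.
Joint ranges: [-2.95, 2.95], [-0.29, 1.99], [-1.47, 1.44], [0.14, 2.54], [-1.03, 4.17], [0.13, 1.85], [-2.86, 2.86]. Speed limits (rad/s): [2.39, 2.39, 3.01, 3.01, 3.14, 3.14, 3.14].

## Interface

Orientations are given as a unit quaternion [w, x, y, z].
In Python, from rig import r gives the robot as it stands.
- The arm moves only by the shell command python3 -m crank 'ROWS' [FORCE]. ROWS is JSON, a list of rows, each an object of numbers: "x", "y", "z": the shift along the tool's x, y, z in cm; "wx", "wy", "wz": the turn, a rotation vector about the tool's x, y, z in rad; "hand": the closure in counts, from 0 (fully open) to 255 (shut). In form: [{"x": .., "y": .., "z": .., "wx": .., "wy": .., "wz": .., "hand": ..}, ...]. A call has 1 to 20 rows; each row is the pose to reach, as a shift and turn from the pose measured when the call began, along the tool's axes at that moment; what a row does not reach only later rows make up. A row lasts 1/8 s, in which the tool goes at most 62.5 mm and 10.7 degrees, less where a joint would pass 70% of its speed; a pose out of reach is approached as far as the arm can. A call with a gripper value outside its range is refused whole. The fingers move at their own pace and stop on an object; FORCE is the grip in N (left out, the last holds). Time passes only in rows, so rows that repeat a pose let the fingers close. It gives the time, the measured TCP pose, the force and the opening at its end, in the units of the state.
- r.sense(): the state, without advancing time (a new reading comes with each control period).
- r.camera(name): name is "scene" or "top" or "wrist"; returns the picture (480x640x3 uint8, blue, green, red); there is no depth.
- r.camera_params(name): a dict with "camera_matrix" (3x3 intrinsics, pixels), "k1" (the pictures are not rectified: a ray, as slopes to the right and down, at radius r is drawn at 1 + k1 r^2 times it, then the intrinsics apply), "world_from_camera" (4x4, takes a point from camera to world coordinates). Camera axes: x right, y up, looking along -z (the intrinsics and any distortion apply to the point x, -y, -z); pixel columns grow to the right and rows downward; lengths in m; the calibration is good to about 2 mm. A picture is of the moment at which its call begins: read the wrist's pose just before it. camera_params takes no time and is no camera call; for the wrist camera it gives the pose at the moment of the call.
- r.finish_job(): hands the job in, once; it reports no verdict.
The state is a dict: "time_s": time; "joints": joint angles; "joint_velocities": joint speeds; "joint_torque": joint torques, N m; "tcp_pos": TCP position; "orientation": TCP orientation; "ft_force": force on the tool from outside, world axes, zero at the start; "moment": the same for the moment, N m; "grip_width": finger opening in m.
Only numpy, scipy, OpenCV 4.12 (cv2) and the standard library are available. Lean on these libraries where they do the work, as an engineer would, in place of code of your own. Each camera call takes 0.05 s, during which the arm holds its last target.

## Task

Set up the bolster for rounding the brass ferrule: seat the sizing die that the ferrule drops into (not the narrow one) fully down in the bolster's recess, then stand the ferrule in that die, then the tapered mandrel nose down in the ferrule so that it hangs upright on its taper, and last lay the maple block flat and centred on the mandrel as the striking pad. Let go of everything and leave it at rest; leave the other die and the slim mandrel where they are.

Things in the scene. Friction and masses are not known exactly. Their poses are not given: they have to be found in the camera images.
- bolster: Target: round grey-green cast block with a bright upper face, 96 mm across the foot, 88 mm above, 40 mm high, fixed to the bench. Round recess in its top, 59 mm wide, 14 mm deep (flat bright floor 26 mm above the bench, mouth chamfered 3 mm to 65 mm), with a 36 mm hole on through. Origin: centre of the underside, z up.
- die_dark: The die to use: nearly black steel ring with a bright chamfer, 56 mm outside, 28 mm high, 0.26 kg, loose, wide bore up. The bore is 45 mm wide (mouth chamfered 3 mm to 51 mm) down to a ledge 8 mm above the underside with a 32 mm hole through it. Origin: centre of the underside, z up along the axis.
- die_bright: The wrong die, to be left alone: bright steel ring of the same outside size (56 mm diameter, 28 mm high) but with a narrow 35 mm bore, too small for the ferrule. Loose. Origin at the centre of the underside, z up along the axis.
- ferrule: Brass ferrule: open plain tube, 42 mm outside, 36 mm bore, 36 mm high, 0.11 kg, standing on end; both ends alike. Seated on the dark die's ledge it shows 16 mm above the die. Origin: centre of the lower end, z up along the axis.
- taper_mandrel: Bright steel mandrel, 84 mm high, 0.6 kg, standing nose down. Nose 32 mm thick, 18 mm long, tip bevelled; taper from 32 to 40 mm between 18 and 32 mm up; above it a 40 mm body with dark grooves and flat top (flat 35 mm wide). In the ferrule it rests with its taper on the upper rim, nose end about 10 mm above the ferrule's lower end. Origin: centre of the nose end, z up.
- wood_block: Maple striking block, pale plain wood, 50 mm (own x) by 70 mm (own y) by 35 mm high, 0.15 kg, lying flat. Origin at the centre of its underside, z up.
- mandrel_2: Slim stepped steel mandrel, 30 mm in diameter, 100 mm high, standing upright and loose; a bystander to be left alone. Origin at the centre of its underside, z up.
Mind the look-alikes: they are no part of the job. Of the things that look like the die_dark, take the one that is farthest from the robot's base at the start.

How it is judged:
On the way, in this order (a step that is already met when the one before it is completed fails the run):
1. the dark die is seated in the bolster's recess (horizontal distance between die_dark and bolster below 0.004 m and z of die_dark in the frame of bolster between 0.022 and 0.03 m and angle between die_dark's own z axis and vertical below 0.08 rad), for 0.2 s.
2. the ferrule stands on the ledge inside the dark die, in the bolster (all of step 1 and horizontal distance between ferrule and die_dark below 0.004 m and z of ferrule in the frame of die_dark between 0.004 and 0.012 m and angle between ferrule's own z axis and vertical below 0.08 rad), for 0.2 s.
3. the tapered mandrel hangs upright in the ferrule on its taper (all of step 2 and horizontal distance between taper_mandrel and ferrule below 0.005 m and z of taper_mandrel in the frame of ferrule between 0.006 and 0.017 m and angle between taper_mandrel's own z axis and vertical below 0.12 rad), for 0.2 s.
4. the maple block lies flat and centred on the mandrel (all of step 3 and horizontal distance between wood_block and taper_mandrel below 0.012 m and z of wood_block in the frame of taper_mandrel between 0.08 and 0.089 m and angle between wood_block's own z axis and vertical below 0.12 rad), for 0.2 s.
At the end, for the whole second after the job is handed in: Dark die down in the recess and ferrule down in the die (each within 4 mm of centre and of full depth), mandrel hanging on its taper in the ferrule (within 5 mm, nose end 6 to 17 mm up the ferrule), block flat on it, centred within 12 mm; upper two tilted under 0.12 rad; all at rest (all of step 4 and linear speed of each of die_dark, ferrule, taper_mandrel, wood_block below 0.02 m/s and angular speed of each of die_dark, ferrule, taper_mandrel, wood_block below 0.2 rad/s); the robot touches nothing.
It fails at once if the bright die was moved by more than 30 mm (distance of die_bright from where it was at the start of the episode above 0.03 m).
It fails at once if the slim mandrel was moved by more than 30 mm or knocked over (distance of mandrel_2 from where it was at the start of the episode above 0.03 m or angle between mandrel_2's own z axis and vertical above 0.3 rad).
It also fails if it takes over 125 s, if anything falls off the work surface, if the arm or the gripper's body presses on something with over 40 N, if the wrist force passes 120 N, or if a joint passes its speed limit or range.

## Working session

There is one attempt and no reset: what is moved stays moved. The work goes in short steps, Python scripts to look and compute and a shell command to move; the robot and the scene stay as the last step left them, time stands still between calls to the robot, and variables do not carry over. Pictures are saved under pics/ and viewed, and the job is handed in when it is done.

```bash
ls; mkdir -p pics
python3 - <<'E'
from rig import r
import cv2
for n in ["scene","top","wrist"]:
    p=r.camera_params(n);print(n,p)
    cv2.imwrite(f"pics/{n}0.png",r.camera(n))
s=r.sense();print(s)
E
```

```text
pics
scene {'camera_matrix': array([[523.84248871,   0.        , 318.95626044],
       [  0.        , 523.84248871, 244.52182957],
       [  0.        ,   0.        ,   1.        ]]), 'k1': -0.03285313845475647, 'world_from_camera': array([[-0.598298  ,  0.60318046, -0.52745885, -0.17180075],
       [-0.8012713 , -0.44878232,  0.39567503,  0.48614808],
       [ 0.00194924,  0.65936921,  0.75181676,  0.89558062],
       [ 0.        ,  0.        ,  0.        ,  1.        ]])}
top {'camera_matrix': array([[494.81052671,   0.        , 314.99755409],
       [  0.        , 494.81052671, 231.50854811],
       [  0.        ,   0.        ,   1.        ]]), 'k1': -0.12005002743510419, 'world_from_camera': array([[ 0.02545903,  0.99517027, -0.09480492,  0.35483969],
       [-0.99966928,  0.0249999 , -0.00602767,  0.02095591],
       [-0.00362844,  0.09492703,  0.99547762,  0.91451989],
       [ 0.        ,  0.        ,  0.        ,  1.        ]])}
wrist {'camera_matrix': array([[411.95388007,   0.        , 321.72540354],
       [  0.        , 411.95388007, 239.81339287],
       [  0.        ,  
[... 437 characters left out ...]
, 'joints': array([ 1.15782837,  0.41175893, -0.01270865,  1.59683151,  0.00560906,
        1.13429839, -0.08219484]), 'joint_velocities': array([ 0.00044975, -0.00326617, -0.00148717, -0.00473311, -0.00055795,
        0.00092256, -0.00062861]), 'joint_torque': array([ 2.39220521e-03, -6.01035547e+01,  6.83324430e-01, -2.99647576e+01,
        1.38663282e-02,  7.93178362e-03, -3.30294597e-05]), 'tcp_pos': array([ 0.2110754 , -0.58788305,  0.23062793]), 'orientation': array([-6.10695099e-04,  9.85175917e-01,  1.71545956e-01, -1.55820037e-04]), 'ft_force': array([-0.38355466, -0.57855048, -0.22036031]), 'moment': array([-0.08078541, -0.00209767, -0.04732547]), 'grip_width': 0.08567868756250947}
```

View pics/scene0.png

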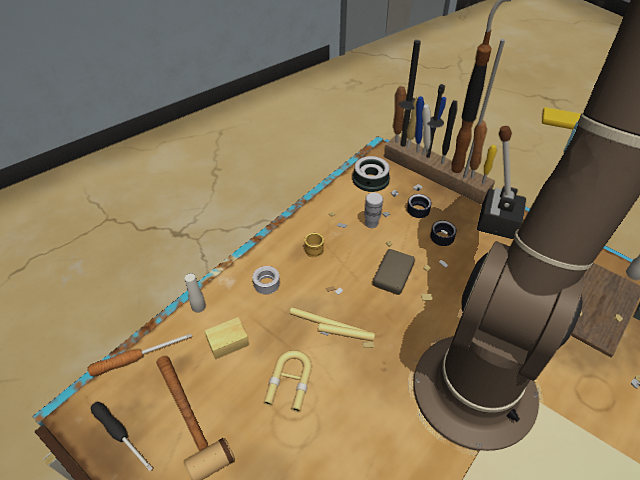

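View pics/top0.png

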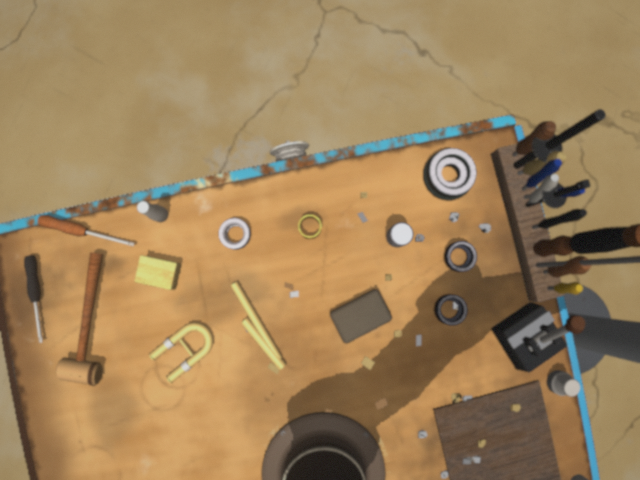

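View pics/wrist0.png

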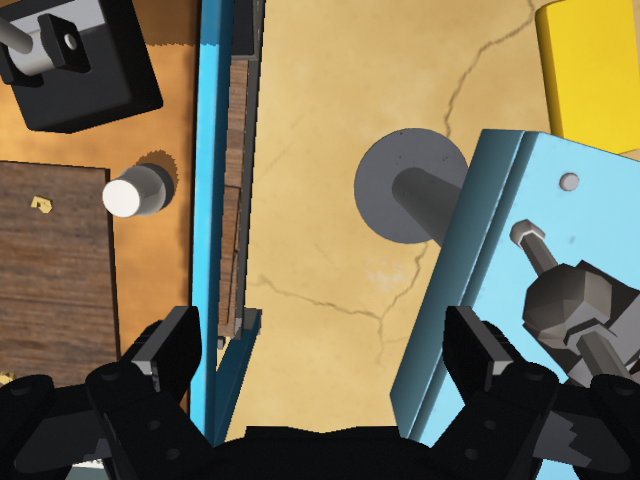

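The top view shows the bolster at (452,173) and dark rings at (461,256) and (451,309). The bright die is at (234,234), the ferrule at (310,226), the grooved mandrel at (400,233), the maple block at (157,272) and the slim mandrel at (152,210). I'll measure these now and enlarge the candidate dies.

```bash
cat > h.py <<'E'
import numpy as np, cv2
from rig import r
from scipy.spatial.transform import Rotation as R
def ray(p,uv):
    K=p["camera_matrix"];k=p["k1"]
    d=np.array([(uv[0]-K[0,2])/K[0,0],(uv[1]-K[1,2])/K[1,1]]);u=d.copy()
    for _ in range(30): u=d/(1+k*(u@u))
    T=np.array(p["world_from_camera"]); v=T[:3,:3]@np.array([u[0],-u[1],-1.]); return T[:3,3],v/np.linalg.norm(v)
def onz(p,uv,z):
    o,v=ray(p,uv); return o+v*(z-o[2])/v[2]
def proj(p,X):
    T=np.array(p["world_from_camera"]);K=p["camera_matrix"];c=T[:3,:3].T@(np.array(X)-T[:3,3])
    u=np.array([c[0],-c[1]])/-c[2];u=u*(1+p["k1"]*(u@u));return K[0,0]*u[0]+K[0,2],K[1,1]*u[1]+K[1,2]
def tool(d): # world shift -> tool cm
    s=r.sense();w,x,y,z=s["orientation"];return R.from_quat([x,y,z,w]).inv().apply(d)*100
def goto(xyz):
    s=r.sense();return tool(np.array(xyz)-s["tcp_pos"])
def Rt():
    w,x,y,z=r.sense()["orientation"];return R.from_quat([x,y,z,w]).as_matrix()
E
python3 - <<'E'
from h import *
t=cv2.imread("pics/top0.png");s=cv2.imread("pics/scene0.png")
a=cv2.resize(t[130:340,380:520],None,fx=2.8,fy=2.8,interpolation=cv2.INTER_CUBIC);b=cv2.resize(s[150:255,340:470],None,fx=3,fy=3,interpolation=cv2.INTER_CUBIC)
H=max(a.shape[0],b.shape[0]);o=np.zeros((H,a.shape[1]+b.shape[1],3),np.uint8);o[:a.shape[0],:a.shape[1]]=a;o[:b.shape[0],a.shape[1]:]=b
cv2.imwrite("pics/crop0.png",o)
p=r.camera_params("top")
for n,uv,z in [("bolster",(452,173),.04),("darkA",(461,256),.028),("darkB",(451,309),.028),("bright",(234,234),.028),("ferr",(310,226),.036),("mand",(401,233),.084),("wood",(157,272),.035),("m2top",(145,207),.1)]:
    X=onz(p,uv,z);print(n,X.round(3),np.hypot(*X[:2]).round(3))
E
```

```text
bolster [ 0.551 -0.22   0.04 ] 0.593
darkA [ 0.401 -0.239  0.028] 0.467
darkB [ 0.306 -0.221  0.028] 0.377
bright [0.431 0.172 0.028] 0.464
ferr [0.448 0.035 0.036] 0.45
mand [ 0.435 -0.119  0.084] 0.451
wood [0.358 0.308 0.035] 0.473
m2top [0.467 0.314 0.1  ] 0.563
```

View pics/crop0.png

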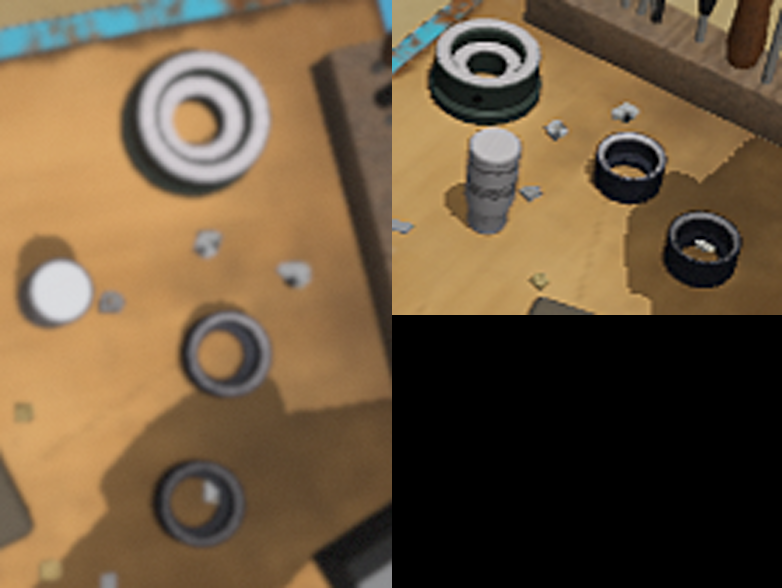

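The crop confirms it. Both dark rings, (461,256) and (451,309) in top, have the wide bore and bright chamfer. (461,256) lies 0.467 m from the base against 0.377 m, so it is die_dark. The grooved body tapering to its foot, at (400,233), is the taper mandrel. Next I'll check the obstacle heights on the way.

```bash
cat >> h.py <<'E'
def tri(p1,u1,p2,u2):
    o1,a=ray(p1,u1);o2,b=ray(p2,u2);A=np.stack([a,-b],1);t=np.linalg.lstsq(A,o2-o1,rcond=None)[0]
    x,y=o1+a*t[0],o2+b*t[1];return (x+y)/2,np.linalg.norm(x-y)
E
python3 - <<'E'
from h import *
pt,ps=r.camera_params("top"),r.camera_params("scene")
for n,a,b in [("file tip",(602,116),(416,42)),("lever ball",(576,324),(505,132)),("darkA top",(461,256),(420,203)),("bolster",(452,173),(371,169))]:
    print(n,tri(pt,a,ps,b))
print("rack edge",onz(pt,(500,150),.03),onz(pt,(530,300),.03))
print(goto([.34,-.25,.40]),Rt().round(3))
E
```

```text
file tip (array([ 0.5687263 , -0.33598063,  0.3315901 ]), np.float64(0.004186754323944301))
lever ball (array([ 0.29878408, -0.33803586,  0.25083582]), np.float64(0.0013533097327411091))
darkA top (array([ 0.40034906, -0.24050265,  0.0269995 ]), np.float64(0.003418183776917969))
bolster (array([ 0.55166642, -0.21908053,  0.03925571]), np.float64(0.001660934345583304))
rack edge [ 0.600078   -0.31405156  0.03      ] [ 0.32393435 -0.36734476  0.03      ]
[ 23.5526619  -27.46319461 -16.90500286] [[ 0.941  0.338 -0.001]
 [ 0.338 -0.941  0.001]
 [-0.    -0.001 -1.   ]]
```

```bash
python3 -m crank '[{"z":-6},{"z":-12},{"z":-18},{"z":-22},{"z":-22,"x":4,"y":-4},{"z":-22,"x":8,"y":-8},{"z":-22,"x":12,"y":-13},{"z":-22,"x":16,"y":-18},{"z":-22,"x":20,"y":-23},{"z":-22,"x":23.5,"y":-27.5},{"z":-18,"x":23.5,"y":-27.5},{"z":-13,"x":23.5,"y":-27.5},{"z":-8,"x":23.5,"y":-27.5},{"z":-4,"x":23.5,"y":-27.5},{"z":-4,"x":23.5,"y":-27.5},{"z":-4,"x":23.5,"y":-27.5},{"z":-4,"x":23.5,"y":-27.5}]'
python3 - <<'E'
from h import *
print(r.sense()["tcp_pos"]);cv2.imwrite("pics/w1.png",r.camera("wrist"))
import pickle;pickle.dump(r.camera_params("wrist"),open("w1.pkl","wb"))
E
```

```text
[ 0.2110754  -0.58788305  0.23062793]schema error: expected keys x, y, z, wx, wy, wz, hand
```

View pics/w1.png

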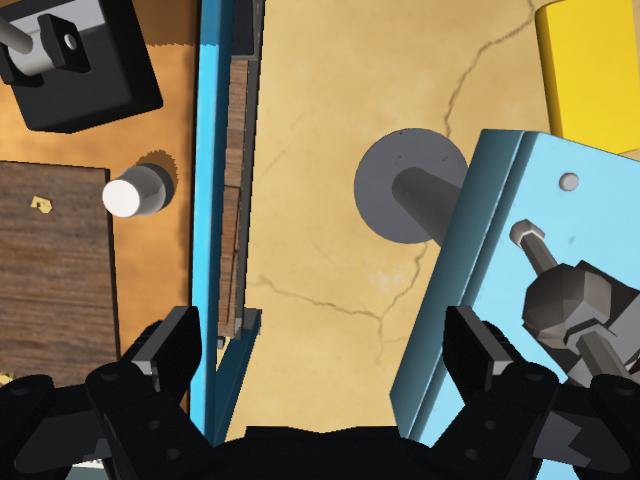

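The call was refused because every key is required, so the view is unchanged. I'll retype it with full rows.

```bash
python3 -m crank '[{"x":0,"y":0,"z":-6,"wx":0,"wy":0,"wz":0,"hand":0},{"x":0,"y":0,"z":-12,"wx":0,"wy":0,"wz":0,"hand":0},{"x":0,"y":0,"z":-18,"wx":0,"wy":0,"wz":0,"hand":0},{"x":0,"y":0,"z":-22,"wx":0,"wy":0,"wz":0,"hand":0},{"x":4,"y":-4,"z":-22,"wx":0,"wy":0,"wz":0,"hand":0},{"x":8,"y":-8,"z":-22,"wx":0,"wy":0,"wz":0,"hand":0},{"x":12,"y":-13,"z":-22,"wx":0,"wy":0,"wz":0,"hand":0},{"x":16,"y":-18,"z":-22,"wx":0,"wy":0,"wz":0,"hand":0},{"x":20,"y":-23,"z":-22,"wx":0,"wy":0,"wz":0,"hand":0},{"x":23.5,"y":-27.5,"z":-22,"wx":0,"wy":0,"wz":0,"hand":0},{"x":23.5,"y":-27.5,"z":-22,"wx":0,"wy":0,"wz":0,"hand":0},{"x":23.5,"y":-27.5,"z":-16,"wx":0,"wy":0,"wz":0,"hand":0},{"x":23.5,"y":-27.5,"z":-10,"wx":0,"wy":0,"wz":0,"hand":0},{"x":23.5,"y":-27.5,"z":-4,"wx":0,"wy":0,"wz":0,"hand":0},{"x":23.5,"y":-27.5,"z":-4,"wx":0,"wy":0,"wz":0,"hand":0},{"x":23.5,"y":-27.5,"z":-4,"wx":0,"wy":0,"wz":0,"hand":0},{"x":23.5,"y":-27.5,"z":-4,"wx":0,"wy":0,"wz":0,"hand":0}]'
cat > snap.py <<'E'
import sys,pickle
from h import *
n=sys.argv[1];c=sys.argv[2] if len(sys.argv)>2 else "wrist"
s=r.sense();p=r.camera_params(c);im=r.camera(c);cv2.imwrite(f"pics/{n}.png",im);pickle.dump((p,s),open(n+".pkl","wb"));print(s["tcp_pos"].round(4),s["ft_force"].round(1),round(s["grip_width"],4),s["time_s"])
E
python3 snap.py w1
```

```text
time_s: 2.33
tcp_pos: [0.3407, -0.2508, 0.2735]
orientation: [0.001, 0.985, 0.171, 0.001]
ft_force: [-0.1, 0.3, 0.6]
grip_width: 0.0853
[ 0.3407 -0.2508  0.2735] [-0.1  0.3  0.6] 0.0853 2.325
```

View pics/w1.png

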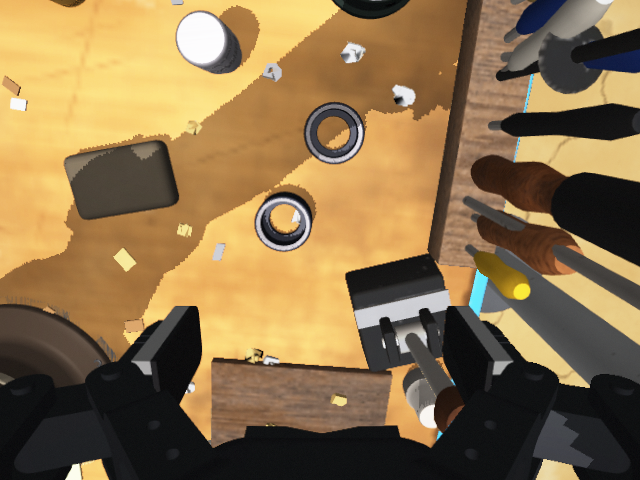

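The wrist view shows die A at (334,133), the near decoy at (284,221) and the taper mandrel's top at (203,38). Next I'll fit die A's bright rim.

```bash
cat > ring.py <<'E'
import sys,pickle
from h import *
# usage: ring.py name u v half z mode  -> fits circles in world plane z
def crop(n,u,v,hf,f=6,out=None):
    im=cv2.imread(f"pics/{n}.png");u0,v0=max(0,u-hf),max(0,v-hf);c=im[v0:v+hf,u0:u+hf]
    b=cv2.resize(c,None,fx=f,fy=f,interpolation=cv2.INTER_CUBIC);cv2.imwrite(f"pics/{out}.png",b);return u0,v0
def fitcirc(P):
    A=np.c_[2*P,np.ones(len(P))];x=np.linalg.lstsq(A,(P**2).sum(1),rcond=None)[0];return x[:2],np.sqrt(x[2]+x[0]**2+x[1]**2)
def robust(P,it=6,k=2.0,mn=0.0004):
    Q=P
    for _ in range(it):
        c,rad=fitcirc(Q);d=np.abs(np.hypot(*(P-c).T)-rad);s=max(mn,k*np.median(d[d<np.inf]));Q=P[d<s]
    return c,rad,len(Q)/len(P)
def radial(n,c,z,r0,r1,sgn,N=72,img=None):
    """world circle about c at plane z: strongest gray gradient (sgn: +1 dark->bright going outward) between radii"""
    p,s=pickle.load(open(n+".pkl","rb"));im=cv2.imread(f"pics/{n}.png") if img is None else img
    g=cv2.GaussianBlur(cv2.cvtColor(im,cv2.COLOR_BGR2GRAY),(0,0),.8).astype(np.float32)
    rr=np.arange(r0,r1,.00025);P=[]
    for a in np.linspace(0,2*np.pi,N,endpoint=False):
        uv=np.array([proj(p,[c[0]+q*np.cos(a),c[1]+q*np.sin(a),z]) for q in rr],np.float32)
        if uv.min()<1 or uv[:,0].max()>638 or uv[:,1].max()>478: continue
        l=cv2.remap(g,uv[:,0][:,None],uv[:,1][:,None],cv2.INTER_LINEAR)[:,0]
        d=np.gradient(l)*sgn;i=d.argmax()
        if d[i]>1.: P.append([c[0]+rr[i]*np.cos(a),c[1]+rr[i]*np.sin(a)])
    P=np.array(P);return (*robust(P),len(P))
E
python3 - <<'E'
from ring import *
print(crop("w1",334,133,45,out="c1"))
p,s=pickle.load(open("w1.pkl","rb"))
print(onz(p,(334,131),.028), proj(p,[.4005,-.240,.028]))
E
```

```text
(289, 88)
[ 0.40343249 -0.24186158  0.028     ] (np.float64(330.99216107441043), np.float64(133.388583801084))
```

View pics/c1.png

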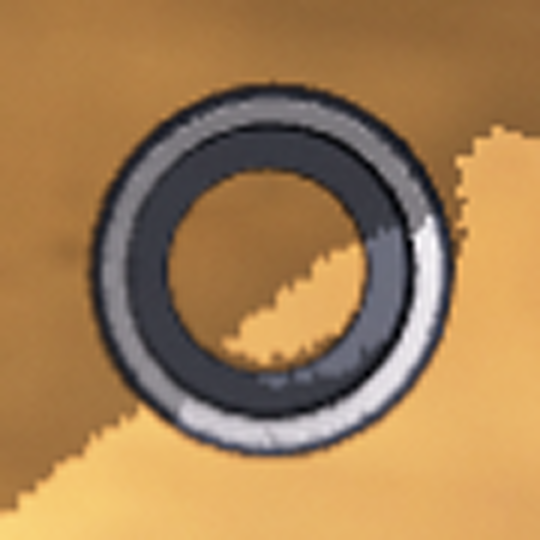

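The crop shows a black ring with a bright chamfer, a ledge and a through hole, with its rim centred near (334,133). The circle fit comes next.

Run:
```python
from ring import *
c=np.array([.4034,-.2415])
for _ in range(2):
    a=radial("w1",c,.025,.0195,.0245,1);b=radial("w1",c,.028,.0235,.0275,-1);print(a,b);c=a[0]
C=(a[0]+b[0])/2
print(C,goto([C[0],C[1],.15]))
```

```text
(array([ 0.40161054, -0.24228521]), np.float64(0.02242093097763227), 0.9722222222222222, 72) (array([ 0.40166016, -0.24234293]), np.float64(0.025635109879203373), 0.9027777777777778, 72)
(array([ 0.40159133, -0.24225973]), np.float64(0.022456166538160842), 0.9583333333333334, 72) (array([ 0.40151408, -0.24248529]), np.float64(0.025767749156556503), 0.9861111111111112, 72)
[ 0.40155271 -0.24237251] [ 5.99992539  1.26640846 12.33426565]
```

```bash
python3 -m crank '[{"x":3,"y":0.6,"z":6,"wx":0,"wy":0,"wz":0,"hand":0},{"x":6,"y":1.3,"z":12,"wx":0,"wy":0,"wz":0,"hand":0},{"x":6,"y":1.3,"z":16.5,"wx":0,"wy":0,"wz":0,"hand":0},{"x":6,"y":1.3,"z":16.5,"wx":0,"wy":0,"wz":0,"hand":0},{"x":6,"y":1.3,"z":16.5,"wx":0,"wy":0,"wz":0,"hand":0}]'; python3 snap.py w2
```

```text
time_s: 3.0
tcp_pos: [0.4028, -0.2436, 0.1105]
orientation: [0.002, 0.985, 0.171, 0.002]
ft_force: [0.1, -0.4, -0.3]
grip_width: 0.0856
[ 0.4028 -0.2436  0.1105] [ 0.1 -0.4 -0.3] 0.0856 3.0
```

View pics/w2.png

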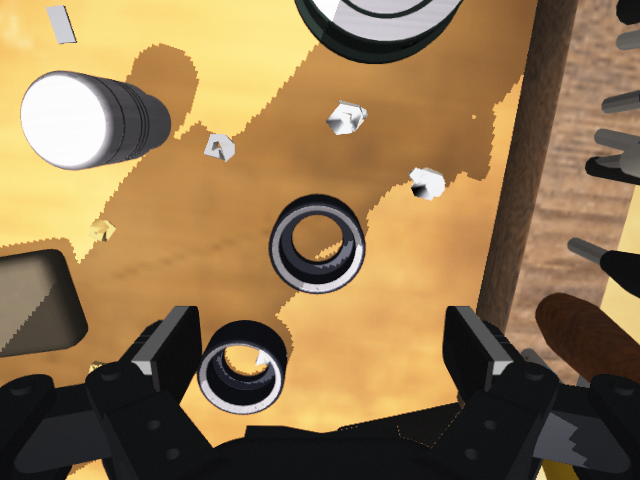

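In this view die A's rim is centred at (317,245) between the fingers, and the decoy at (243,370) is clear of the finger paths. I'll re-fit before grasping.

Run:
```python
from ring import *
c=np.array([.4015,-.2424])
for _ in range(2):
    a=radial("w2",c,.025,.0195,.0245,1);b=radial("w2",c,.028,.0235,.0275,-1);print(a,b);c=a[0]
C=(a[0]+b[0])/2
print(C,goto([C[0],C[1],.010]))
```

```text
(array([ 0.40135236, -0.24214813]), np.float64(0.022324254841340187), 1.0, 72) (array([ 0.40129199, -0.24215364]), np.float64(0.02587290148925197), 1.0, 72)
(array([ 0.40135381, -0.24212821]), np.float64(0.022316283159907902), 1.0, 72) (array([ 0.40134201, -0.24213834]), np.float64(0.025885850397005195), 1.0, 72)
[ 0.40134791 -0.24213328] [-0.14860746 -0.27555535 10.09325985]
```

```bash
python3 -m crank '[{"x":-0.1,"y":-0.2,"z":4,"wx":0,"wy":0,"wz":0,"hand":0},{"x":-0.15,"y":-0.28,"z":7,"wx":0,"wy":0,"wz":0,"hand":0},{"x":-0.15,"y":-0.28,"z":9,"wx":0,"wy":0,"wz":0,"hand":0},{"x":-0.15,"y":-0.28,"z":10.1,"wx":0,"wy":0,"wz":0,"hand":0},{"x":-0.15,"y":-0.28,"z":10.1,"wx":0,"wy":0,"wz":0,"hand":0},{"x":-0.15,"y":-0.28,"z":10.1,"wx":0,"wy":0,"wz":0,"hand":0}]'; python3 snap.py w3
```

```text
time_s: 3.8
tcp_pos: [0.4021, -0.2426, 0.0112]
orientation: [0.003, 0.985, 0.171, 0.003]
ft_force: [0.4, 0.9, 0.3]
grip_width: 0.0851
[ 0.4021 -0.2426  0.0112] [0.4 0.9 0.3] 0.0851 3.8
```

View pics/w3.png

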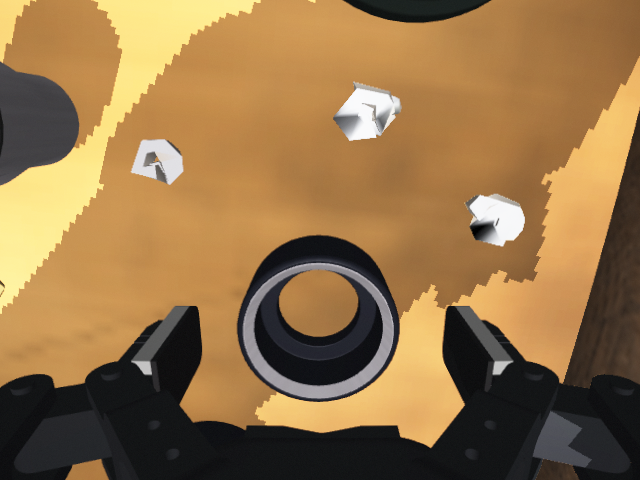

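The fingers straddle die A, whose rim centre is at (319,331). Closing now.

```bash
python3 -m crank '[{"x":0,"y":0,"z":0,"wx":0,"wy":0,"wz":0,"hand":60},{"x":0,"y":0,"z":0,"wx":0,"wy":0,"wz":0,"hand":120},{"x":0,"y":0,"z":0,"wx":0,"wy":0,"wz":0,"hand":150},{"x":0,"y":0,"z":0,"wx":0,"wy":0,"wz":0,"hand":150},{"x":0,"y":0,"z":0,"wx":0,"wy":0,"wz":0,"hand":150},{"x":0,"y":0,"z":0,"wx":0,"wy":0,"wz":0,"hand":150},{"x":0,"y":0,"z":0,"wx":0,"wy":0,"wz":0,"hand":150}]' 50; python3 snap.py w4
```

```text
time_s: 4.72
tcp_pos: [0.4023, -0.2427, 0.0119]
orientation: [0.003, 0.985, 0.171, 0.004]
ft_force: [-2.7, 1.5, 10.3]
grip_width: 0.0536
[ 0.4023 -0.2427  0.0119] [-2.7  1.5 10.3] 0.0536 4.725
```

View pics/w4.png

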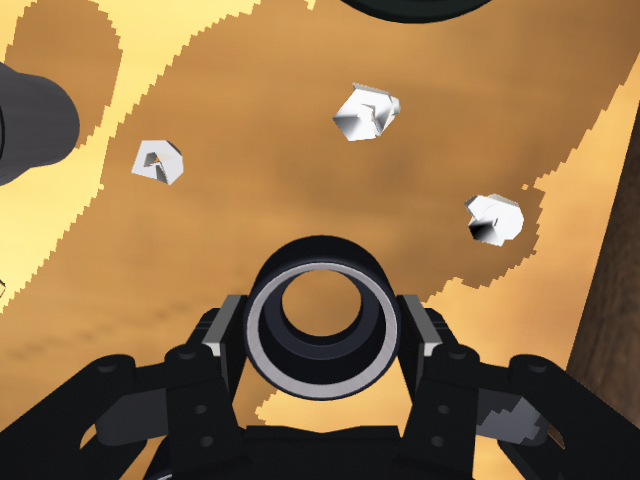

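```bash
python3 -m crank '[{"x":0,"y":0,"z":-1,"wx":0,"wy":0,"wz":0,"hand":150},{"x":0,"y":0,"z":-4,"wx":0,"wy":0,"wz":0,"hand":150},{"x":0,"y":0,"z":-8,"wx":0,"wy":0,"wz":0,"hand":150},{"x":0,"y":0,"z":-12,"wx":0,"wy":0,"wz":0,"hand":150},{"x":0,"y":0,"z":-12,"wx":0,"wy":0,"wz":0,"hand":150},{"x":0,"y":0,"z":-12,"wx":0,"wy":0,"wz":0,"hand":150}]' ; python3 snap.py w5
cat > level.py <<'E'
from h import *
M=Rt();z=M[:,2];ax=np.cross(z,[0,0,-1]);print("level wx,wy,wz",(M.T@ax).round(4),"yaw of tool x",np.arctan2(M[1,0],M[0,0]).round(4))
E
python3 level.py
python3 - <<'E'
from ring import *
p,s=pickle.load(open("w5.pkl","rb"))
c=np.array([.551,-.2195])
for _ in range(2):
    for z,a,b,sg in [(.04,.0300,.0350,-1),(.037,.027,.0315,1),(.026,.016,.020,1)]:
        q=radial("w5",c,z,a,b,sg);print(z,q)
print(proj(p,[*c,.04]))
E
```

```text
time_s: 5.52
tcp_pos: [0.4007, -0.2419, 0.1314]
orientation: [0.003, 0.985, 0.171, 0.003]
ft_force: [-0.4, 0.4, -3.5]
grip_width: 0.0536
[ 0.4007 -0.2419  0.1314] [-0.4  0.4 -3.5] 0.0536 5.525
level wx,wy,wz [ 0.0063 -0.0046  0.    ] yaw of tool x 0.3437
0.04 (array([ 0.5553586 , -0.21330221]), np.float64(0.03777280642413756), 0.8888888888888888, 9)
0.037 (array([ 0.55359111, -0.22262614]), np.float64(0.030810409398332503), 0.9444444444444444, 18)
0.026 (array([ 0.55021313, -0.22086968]), np.float64(0.014766173064035147), 1.0, 5)
0.04 (array([ 0.5553586 , -0.21330221]), np.float64(0.03777280642413756), 0.8888888888888888, 9)
0.037 (array([ 0.55359111, -0.22262614]), np.float64(0.030810409398332503), 0.9444444444444444, 18)
0.026 (array([ 0.55021313, -0.22086968]), np.float64(0.014766173064035147), 1.0, 5)
(np.float64(376.90835780427966), np.float64(-37.64821780434704))
```

View pics/w5.png

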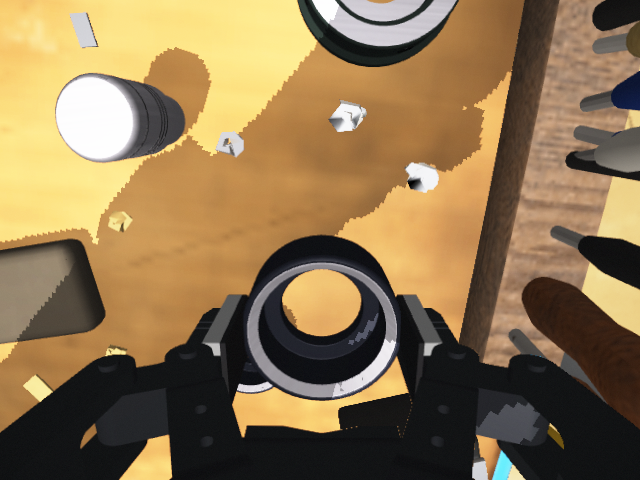

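The die is held level. The bolster is cut off at the top, around (380,0), so I'll move nearer and up.

```bash
python3 -m crank '[{"x":3,"y":0.3,"z":-3,"wx":0.006,"wy":-0.005,"wz":0,"hand":150},{"x":6,"y":0.6,"z":-6,"wx":0.006,"wy":-0.005,"wz":0,"hand":150},{"x":8.5,"y":1,"z":-7,"wx":0.006,"wy":-0.005,"wz":0,"hand":150},{"x":8.5,"y":1,"z":-7,"wx":0.006,"wy":-0.005,"wz":0,"hand":150},{"x":8.5,"y":1,"z":-7,"wx":0.006,"wy":-0.005,"wz":0,"hand":150}]' ; python3 snap.py w6
python3 level.py
```

```text
time_s: 6.2
tcp_pos: [0.4819, -0.222, 0.1995]
orientation: [-0.001, 0.985, 0.171, -0.002]
ft_force: [-1.1, -0.6, -3.1]
grip_width: 0.0538
[ 0.4819 -0.222   0.1995] [-1.1 -0.6 -3.1] 0.0538 6.2
level wx,wy,wz [-0.0018  0.0031  0.    ] yaw of tool x 0.3432
```

View pics/w6.png

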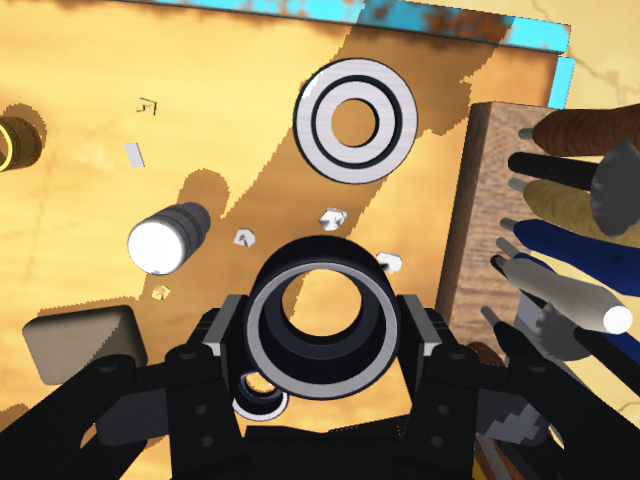

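The bolster's upper face is centred at (355,121) with its through hole at (354,122). The die is held at (322,330).

Run:
```python
from ring import *
c=np.array([.551,-.2195])
for _ in range(3):
    q=radial("w6",c,.04,.040,.048,-1);print("outer",q);c=q[0]
h=radial("w6",c,.026,.0155,.021,1);print("hole",h)
m=radial("w6",c,.040,.0305,.036,1);print("mouth",m)
B=q[0]
for n,zb in [("w4",0.),("w6",None)]:
    p,s=pickle.load(open(n+".pkl","rb"))
    zb=s["tcp_pos"][2]-.0119
    d=s["tcp_pos"][:2]
    for _ in range(3):
        a=radial(n,d,.025+zb,.0195,.0245,1);d=a[0]
    b=radial(n,d,.028+zb,.0235,.0275,-1)
    w,x,y,z=s["orientation"];M=R.from_quat([x,y,z,w])
    off=M.inv().apply(np.r_[(a[0]+b[0])/2,zb]-s["tcp_pos"])
    print(n,a,b,"off",off)
s=r.sense();tgt=np.r_[B,.026+.0119]-M.apply(np.r_[off[:2],0])
print("target TCP",tgt,"tool",goto(np.r_[tgt[:2],.10]))
```

```text
outer (array([ 0.55456088, -0.22226839]), np.float64(0.04252302977811476), 0.9090909090909091, 55)
outer (array([ 0.55461097, -0.22240748]), np.float64(0.0425140238378913), 0.9722222222222222, 72)
outer (array([ 0.55460068, -0.22238079]), np.float64(0.042489214831895494), 0.9722222222222222, 72)
hole (array([ 0.55457811, -0.22244005]), np.float64(0.018070472524864836), 0.9861111111111112, 72)
mouth (array([ 0.55456655, -0.22258668]), np.float64(0.032448665757813716), 1.0, 72)
w4 (array([ 0.40169676, -0.2433108 ]), np.float64(0.02242352868657925), 0.9583333333333334, 72) (array([ 0.40169261, -0.24329089]), np.float64(0.025760465206898935), 1.0, 72) off [-0.00086565  0.00024789  0.01189734]
w6 (array([ 0.48146444, -0.22265259]), np.float64(0.022437411014846604), 0.9305555555555556, 72) (array([ 0.4814848 , -0.22265836]), np.float64(0.02578913279907049), 0.9861111111111112, 72) off [-0.00054689  0.00045764  0.01190096]
target TCP [ 0.55496138 -0.22176563  0.03789913] tool [6.93745811 2.43541617 9.94941362]
```

```bash
python3 -m crank '[{"x":3,"y":1,"z":0,"wx":-0.002,"wy":0.003,"wz":0,"hand":150},{"x":6,"y":2,"z":2,"wx":-0.002,"wy":0.003,"wz":0,"hand":150},{"x":6.9,"y":2.4,"z":6,"wx":-0.002,"wy":0.003,"wz":0,"hand":150},{"x":6.9,"y":2.4,"z":10,"wx":-0.002,"wy":0.003,"wz":0,"hand":150},{"x":6.9,"y":2.4,"z":12,"wx":-0.002,"wy":0.003,"wz":0,"hand":150},{"x":6.9,"y":2.4,"z":12,"wx":-0.002,"wy":0.003,"wz":0,"hand":150},{"x":6.9,"y":2.4,"z":12,"wx":-0.002,"wy":0.003,"wz":0,"hand":150}]' ; python3 snap.py w7
python3 level.py
```

```text
time_s: 7.12
tcp_pos: [0.5544, -0.222, 0.0801]
orientation: [0.0, 0.985, 0.171, 0.0]
ft_force: [0.6, -0.2, -2.7]
grip_width: 0.0534
[ 0.5544 -0.222   0.0801] [ 0.6 -0.2 -2.7] 0.0534 7.125
level wx,wy,wz [ 0.0013 -0.001   0.    ] yaw of tool x 0.3427
```

View pics/w7.png

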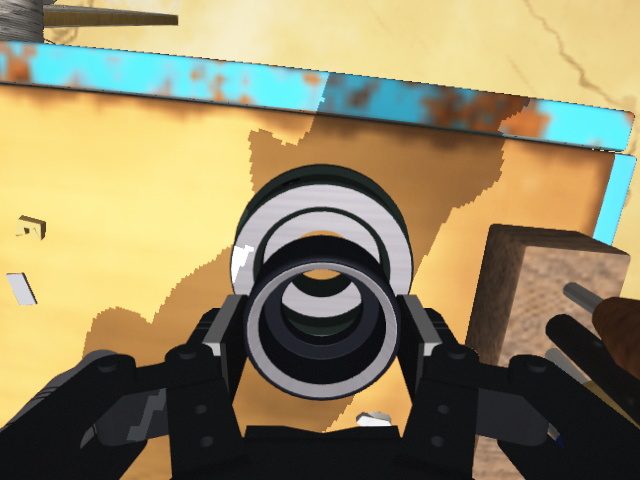

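The held die, with its rim at (322,330), sits over the bolster, whose face spans u from 232 to 412. I'll re-fit the visible arcs.

```bash
cat > arc.py <<'E'
from ring import *
def radial_arc(n,c,z,r0,r1,sgn,lo,hi,N=90):
    """only directions (world angle deg) lo..hi"""
    p,s=pickle.load(open(n+".pkl","rb"));im=cv2.imread(f"pics/{n}.png")
    g=cv2.GaussianBlur(cv2.cvtColor(im,cv2.COLOR_BGR2GRAY),(0,0),.8).astype(np.float32)
    rr=np.arange(r0,r1,.00025);P=[]
    for a in np.radians(np.linspace(lo,hi,N)):
        uv=np.array([proj(p,[c[0]+q*np.cos(a),c[1]+q*np.sin(a),z]) for q in rr],np.float32)
        l=cv2.remap(g,uv[:,0][:,None],uv[:,1][:,None],cv2.INTER_LINEAR)[:,0]
        d=np.gradient(l)*sgn;i=d.argmax()
        if d[i]>2.: P.append([c[0]+rr[i]*np.cos(a),c[1]+rr[i]*np.sin(a)])
    return np.array(P)
def fixr(P,rad):
    from scipy.optimize import least_squares
    f=least_squares(lambda c:np.hypot(*(P-c).T)-rad,P.mean(0),loss="soft_l1",f_scale=.0004);return f.x,np.abs(f.fun).mean()
E
python3 - <<'E'
from arc import *
c=np.array([.5546,-.2225])
for z,a,b,sg,rad in [(.04,.0395,.047,-1,.0425),(.04,.031,.035,1,.0325)]:
    P=radial_arc("w7",c,z,a,b,sg,-70,110);print(fixr(P,rad),len(P),robust(P))
s=r.sense();M=Rt()
n="w7";zb=s["tcp_pos"][2]-.0119;d=s["tcp_pos"][:2]
for _ in range(3):
    a=radial(n,d,.025+zb,.0195,.0245,1);d=a[0]
b=radial(n,d,.028+zb,.0235,.0275,-1);print(a,b)
E
```

```text
(array([ 0.55451016, -0.22221646]), np.float64(7.701530913050171e-05)) 90 (array([ 0.55448595, -0.22222483]), np.float64(0.04251997340376311), 1.0)
(array([ 0.55439604, -0.2223012 ]), np.float64(5.8719358878988774e-05)) 90 (array([ 0.55435874, -0.22231421]), np.float64(0.03253128926516424), 1.0)
(array([ 0.55408848, -0.22248156]), np.float64(0.022259763850823774), 0.9027777777777778, 72) (array([ 0.55416472, -0.22242228]), np.float64(0.025687761239733584), 1.0, 72)
```

```bash
python3 -m crank '[{"x":0.03,"y":0,"z":1.5,"wx":0.001,"wy":-0.001,"wz":0,"hand":150},{"x":0.03,"y":0,"z":2.2,"wx":0.001,"wy":-0.001,"wz":0,"hand":150},{"x":0.03,"y":0,"z":2.8,"wx":0.001,"wy":-0.001,"wz":0,"hand":150},{"x":0.03,"y":0,"z":3.3,"wx":0.001,"wy":-0.001,"wz":0,"hand":150},{"x":0.03,"y":0,"z":3.7,"wx":0.001,"wy":-0.001,"wz":0,"hand":150},{"x":0.03,"y":0,"z":4.1,"wx":0.001,"wy":-0.001,"wz":0,"hand":150},{"x":0.03,"y":0,"z":4.1,"wx":0.001,"wy":-0.001,"wz":0,"hand":150},{"x":0.03,"y":0,"z":4.1,"wx":0.001,"wy":-0.001,"wz":0,"hand":150}]' ; python3 snap.py w8
```

```text
time_s: 8.18
tcp_pos: [0.5553, -0.222, 0.0397]
orientation: [0.0, 0.985, 0.171, 0.0]
ft_force: [-0.2, -0.3, -3.4]
grip_width: 0.054
[ 0.5553 -0.222   0.0397] [-0.2 -0.3 -3.4] 0.054 8.175
```

View pics/w8.png

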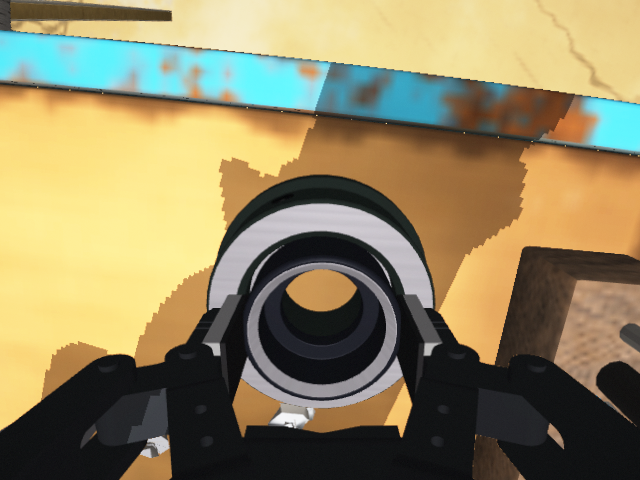

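The die is inside the recess mouth and free of contact. I'll lower it the last 1.5 mm, open, and rise.

```bash
python3 -m crank '[{"x":-0.04,"y":0,"z":0.15,"wx":0,"wy":0,"wz":0,"hand":150},{"x":-0.04,"y":0,"z":0.17,"wx":0,"wy":0,"wz":0,"hand":150},{"x":-0.04,"y":0,"z":0.15,"wx":0,"wy":0,"wz":0,"hand":120},{"x":-0.04,"y":0,"z":0.15,"wx":0,"wy":0,"wz":0,"hand":60},{"x":-0.04,"y":0,"z":0.15,"wx":0,"wy":0,"wz":0,"hand":0},{"x":-0.04,"y":0,"z":0.15,"wx":0,"wy":0,"wz":0,"hand":0},{"x":-0.04,"y":0,"z":0.15,"wx":0,"wy":0,"wz":0,"hand":0},{"x":-0.04,"y":0,"z":-2,"wx":0,"wy":0,"wz":0,"hand":0},{"x":-0.04,"y":0,"z":-6,"wx":0,"wy":0,"wz":0,"hand":0},{"x":-3,"y":0,"z":-10,"wx":0,"wy":0,"wz":0,"hand":0},{"x":-3,"y":0,"z":-10,"wx":0,"wy":0,"wz":0,"hand":0},{"x":-3,"y":0,"z":-10,"wx":0,"wy":0,"wz":0,"hand":0}]' ; python3 snap.py w9
```

```text
time_s: 9.72
tcp_pos: [0.527, -0.232, 0.1396]
orientation: [0.0, 0.985, 0.17, 0.0]
ft_force: [-1.0, -0.1, -0.3]
grip_width: 0.0856
[ 0.527  -0.232   0.1396] [-1.  -0.1 -0.3] 0.0856 9.725
```

View pics/w9.png

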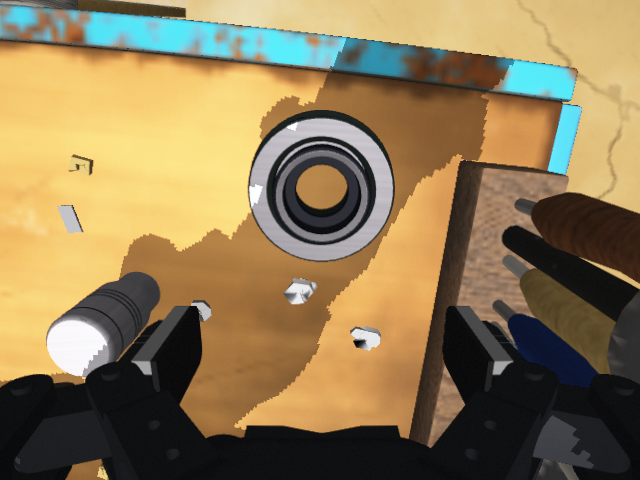

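The die sits concentric in the recess at (321,187). I'll check its depth by the rim's apparent radius, then go to the ferrule.

Run:
```python
from arc import *
B=radial("w9",np.array([.5545,-.2223]),.04,.0395,.047,-1);print("bolster",B)
for zt in (.054,.060):
    c=np.array([.5545,-.2223])
    for _ in range(3): a=radial("w9",c,zt-.003,.0195,.0245,1);c=a[0]
    b=radial("w9",c,zt,.0235,.0275,-1);print(zt,a,b)
h=radial("w9",c,.034,.014,.018,1);print("ledge hole",h)
print(goto([.40,.02,.20]))
```

```text
bolster (array([ 0.55467661, -0.22239412]), np.float64(0.042399444871213415), 0.9861111111111112, 72)
0.054 (array([ 0.55428512, -0.22278353]), np.float64(0.02235110854171778), 1.0, 72) (array([ 0.55433581, -0.22280547]), np.float64(0.025826713292281176), 1.0, 72)
0.06 (array([ 0.55525155, -0.22243675]), np.float64(0.021781606447039584), 1.0, 72) (array([ 0.55534011, -0.22247053]), np.float64(0.02516004289780161), 1.0, 72)
ledge hole (array([ 0.55490701, -0.2225528 ]), np.float64(0.016706981647046697), 0.9487179487179487, 39)
[ -3.49302024 -27.96507639  -6.08982298]
```

The radius matches z = 0.054 (22.35 and 25.8 mm, against 21.8 and 25.2 mm for one riding up), so the die is fully seated. Now to the ferrule.

```bash
python3 -m crank '[{"x":0,"y":0,"z":-5,"wx":0,"wy":0,"wz":0,"hand":0},{"x":-1,"y":-4,"z":-8,"wx":0,"wy":0,"wz":0,"hand":0},{"x":-2,"y":-9,"z":-8,"wx":0,"wy":0,"wz":0,"hand":0},{"x":-3,"y":-14,"z":-8,"wx":0,"wy":0,"wz":0,"hand":0},{"x":-3.5,"y":-19,"z":-8,"wx":0,"wy":0,"wz":0,"hand":0},{"x":-3.5,"y":-24,"z":-7,"wx":0,"wy":0,"wz":0,"hand":0},{"x":-3.5,"y":-28,"z":-6,"wx":0,"wy":0,"wz":0,"hand":0},{"x":-3.5,"y":-28,"z":-6,"wx":0,"wy":0,"wz":0,"hand":0},{"x":-3.5,"y":-28,"z":-6,"wx":0,"wy":0,"wz":0,"hand":0},{"x":-3.5,"y":-28,"z":-6,"wx":0,"wy":0,"wz":0,"hand":0}]' ; python3 snap.py w10;python3 level.py
```

```text
time_s: 11.02
tcp_pos: [0.4002, 0.0195, 0.1989]
orientation: [-0.0, 0.985, 0.17, -0.0]
ft_force: [0.7, 0.1, -0.2]
grip_width: 0.0854
[0.4002 0.0195 0.1989] [ 0.7  0.1 -0.2] 0.0854 11.025
level wx,wy,wz [-0.0006  0.0004  0.    ] yaw of tool x 0.3414
```

View pics/w10.png

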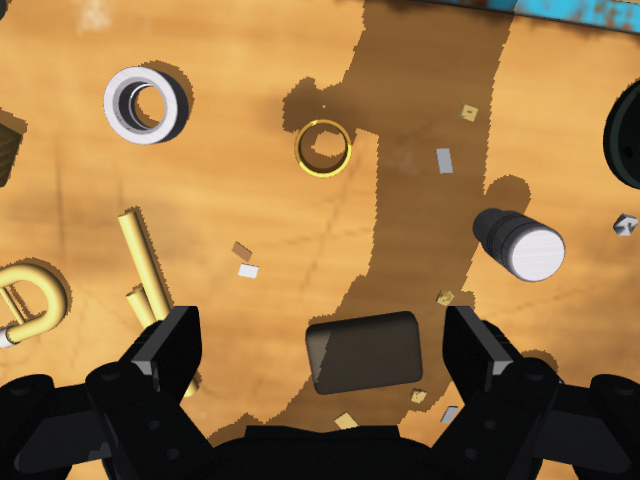

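The ferrule's bright rim is at (323,148). I'll fit that ring.

```bash
cat > ferr.py <<'E'
from arc import *
def ferr(n,c,z,v=True):
    im=cv2.imread(f"pics/{n}.png").astype(int);b,g,rr=im[...,0],im[...,1],im[...,2]
    p,s=pickle.load(open(n+".pkl","rb"))
    # yellow rim: bright, green close to red, low blue
    m=((rr>110)&(g>0.75*rr)&(b<0.5*rr)).astype(np.uint8)
    yy,xx=np.nonzero(m);P=np.array([onz(p,(x,y),z)[:2] for x,y in zip(xx,yy) if abs(onz(p,(x,y),z)[0]-c[0])<.035 and abs(onz(p,(x,y),z)[1]-c[1])<.035])
    for _ in range(6):
        d=np.hypot(*(P-c).T);Q=P[(d>.0165)&(d<.0225)];cc,rad=fitcirc(Q);c=cc
    # angular coverage
    ang=np.unique((np.degrees(np.arctan2(*(Q-c).T[::-1]))//10)).size
    return c,rad,len(Q),ang
if __name__=="__main__":
    n=sys.argv[1];c=np.array([float(sys.argv[2]),float(sys.argv[3])]);z=float(sys.argv[4]);print(ferr(n,c,z))
E
python3 ferr.py w10 .45 .034 .036
python3 - <<'E'
from ring import *
p,s=pickle.load(open("w10.pkl","rb"));print(onz(p,(323,148),.036));crop("w10",323,148,40,out="c10")
E
```

```text
(array([0.4484073 , 0.03525249]), np.float64(0.019564803258611374), 349, 20)
[0.44876926 0.03508066 0.036     ]
```

View pics/c10.png

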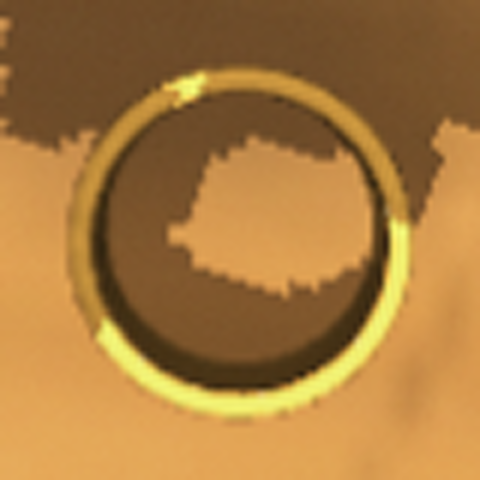

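The mean radius of 19.56 mm fits the 36/42 mm rim, with its centre near (0.4486, 0.0352). Approaching.

Run:
```python
from h import *
print(goto([.4486,.0352,.10]))
```

```text
[5.09043004 0.15301661 9.89579796]
```

```bash
python3 -m crank '[{"x":2,"y":0.1,"z":4,"wx":0,"wy":0,"wz":0,"hand":0},{"x":5.1,"y":0.15,"z":8,"wx":0,"wy":0,"wz":0,"hand":0},{"x":5.1,"y":0.15,"z":10,"wx":0,"wy":0,"wz":0,"hand":0},{"x":5.1,"y":0.15,"z":10,"wx":0,"wy":0,"wz":0,"hand":0},{"x":5.1,"y":0.15,"z":10,"wx":0,"wy":0,"wz":0,"hand":0}]' ; python3 snap.py w11;python3 level.py; python3 ferr.py w11 .4486 .0352 .036
python3 - <<'E'
from ferr import *
f=ferr("w11",np.array([.4486,.0352]),.036)[0];print(goto([f[0],f[1],.02]))
E
```

```text
time_s: 11.7
tcp_pos: [0.4491, 0.0349, 0.0997]
orientation: [-0.0, 0.986, 0.169, 0.0]
ft_force: [0.3, -0.3, -0.2]
grip_width: 0.0852
[0.4491 0.0349 0.0997] [ 0.3 -0.3 -0.2] 0.0852 11.7
level wx,wy,wz [ 0.0001 -0.001  -0.    ] yaw of tool x 0.3407
(array([0.44833094, 0.03546367]), np.float64(0.019492461254610596), 1229, 36)
[-0.07802703 -0.08526049  7.99543994]
```

View pics/w11.png

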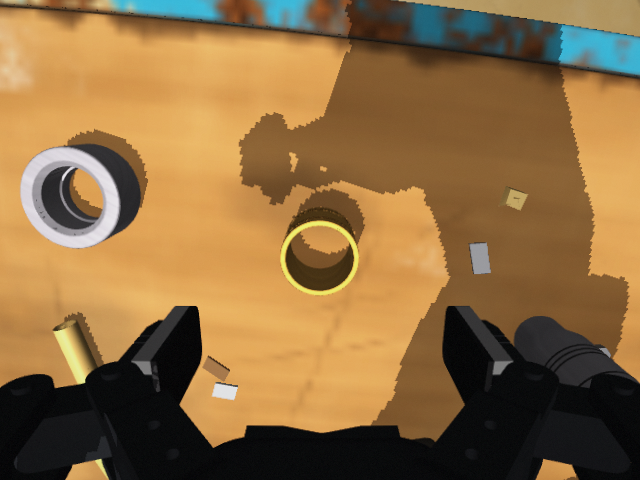

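The ferrule rim at (320,258) fits all the way round at r = 19.5 mm. I'll descend and grip gently.

```bash
python3 -m crank '[{"x":-0.05,"y":-0.05,"z":3,"wx":0,"wy":0,"wz":0,"hand":0},{"x":-0.08,"y":-0.08,"z":6,"wx":0,"wy":0,"wz":0,"hand":0},{"x":-0.08,"y":-0.08,"z":8,"wx":0,"wy":0,"wz":0,"hand":0},{"x":-0.08,"y":-0.08,"z":8,"wx":0,"wy":0,"wz":0,"hand":0},{"x":-0.08,"y":-0.08,"z":8,"wx":0,"wy":0,"wz":0,"hand":60},{"x":-0.08,"y":-0.08,"z":8,"wx":0,"wy":0,"wz":0,"hand":120},{"x":-0.08,"y":-0.08,"z":8,"wx":0,"wy":0,"wz":0,"hand":180},{"x":-0.08,"y":-0.08,"z":8,"wx":0,"wy":0,"wz":0,"hand":180},{"x":-0.08,"y":-0.08,"z":8,"wx":0,"wy":0,"wz":0,"hand":180},{"x":-0.08,"y":-0.08,"z":8,"wx":0,"wy":0,"wz":0,"hand":180},{"x":-0.08,"y":-0.08,"z":8,"wx":0,"wy":0,"wz":0,"hand":180}]' 35; python3 snap.py w12;python3 level.py; python3 ferr.py w12 .4486 .0352 .036
```

```text
time_s: 13.12
tcp_pos: [0.4491, 0.0353, 0.0211]
orientation: [0.0, 0.986, 0.169, 0.001]
ft_force: [-1.6, -0.4, 9.5]
grip_width: 0.0402
[0.4491 0.0353 0.0211] [-1.6 -0.4  9.5] 0.0402 13.125
level wx,wy,wz [ 0.0011 -0.0026 -0.    ] yaw of tool x 0.3404
(array([0.44396086, 0.03313168]), np.float64(0.0194554482578791), 2766, 26)
```

View pics/w12.png

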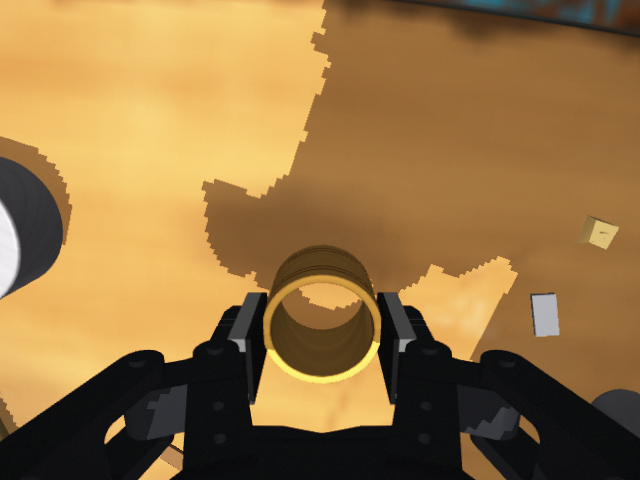

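The ferrule is gripped upright with its rim at (322,330). I'll lift it and travel back over the bolster.

```bash
python3 - <<'E'
from h import *
import pickle
p,s=pickle.load(open("w12.pkl","rb"));X=onz(p,(322,330),.036);print(X);print((Rt().T@(X-s["tcp_pos"])))
print(goto([.51,-.225,.2]))
E
python3 -m crank '[{"x":0,"y":0,"z":-2,"wx":0.001,"wy":-0.002,"wz":0,"hand":180},{"x":0,"y":0,"z":-8,"wx":0.001,"wy":-0.002,"wz":0,"hand":180},{"x":0,"y":0,"z":-14,"wx":0.001,"wy":-0.002,"wz":0,"hand":180},{"x":0,"y":0,"z":-20,"wx":0.001,"wy":-0.002,"wz":0,"hand":180},{"x":0,"y":0,"z":-20,"wx":0.001,"wy":-0.002,"wz":0,"hand":180}]'
```

```text
[0.44917353 0.03482357 0.036     ]
[-3.60804176e-05  5.20791468e-04 -1.48690474e-02]
[ -2.90235444  26.59327638 -17.86475521]
time_s: 13.8
tcp_pos: [0.451, 0.0358, 0.226]
orientation: [0.001, 0.986, 0.169, 0.005]
ft_force: [-0.6, -0.1, -1.9]
grip_width: 0.04
```

```bash
python3 - <<'E'
from h import *
print(goto([.51,-.225,.18]))
E
python3 level.py
```

```text
[-3.17810551 26.53520235  4.66475165]
level wx,wy,wz [ 0.0037 -0.0091  0.    ] yaw of tool x 0.3401
```

```bash
python3 -m crank '[{"x":-0.5,"y":4,"z":0,"wx":0.004,"wy":-0.009,"wz":0,"hand":180},{"x":-1,"y":9,"z":0,"wx":0.004,"wy":-0.009,"wz":0,"hand":180},{"x":-1.6,"y":14,"z":0,"wx":0.004,"wy":-0.009,"wz":0,"hand":180},{"x":-2.2,"y":19,"z":0,"wx":0.004,"wy":-0.009,"wz":0,"hand":180},{"x":-2.8,"y":23,"z":1,"wx":0.004,"wy":-0.009,"wz":0,"hand":180},{"x":-3.2,"y":26.5,"z":3,"wx":0.004,"wy":-0.009,"wz":0,"hand":180},{"x":-3.2,"y":26.5,"z":4.7,"wx":0.004,"wy":-0.009,"wz":0,"hand":180},{"x":-3.2,"y":26.5,"z":4.7,"wx":0.004,"wy":-0.009,"wz":0,"hand":180},{"x":-3.2,"y":26.5,"z":4.7,"wx":0.004,"wy":-0.009,"wz":0,"hand":180}]';python3 snap.py w13; python3 level.py;python3 - <<'E'
from arc import *
c=np.array([.5543,-.2225])
for _ in range(2):
    a=radial("w13",c,.051,.0195,.0245,1);c=a[0]
b=radial("w13",c,.054,.0235,.0275,-1);print(a,b,radial("w13",c,.04,.0395,.047,-1))
C=(a[0]+b[0])/2;print(goto([*C,.12]))
E
```

```text
time_s: 14.92
tcp_pos: [0.5099, -0.2234, 0.1799]
orientation: [-0.0, 0.985, 0.17, 0.0]
ft_force: [0.1, -0.2, -0.7]
grip_width: 0.0404
[ 0.5099 -0.2234  0.1799] [ 0.1 -0.2 -0.7] 0.0404 14.925
level wx,wy,wz [-0.     -0.0009 -0.    ] yaw of tool x 0.3418
(array([ 0.55440393, -0.22288369]), np.float64(0.022368597692187596), 1.0, 72) (array([ 0.55433192, -0.22290305]), np.float64(0.02581299620599869), 1.0, 72) (array([ 0.55471545, -0.22236538]), np.float64(0.042451417685217624), 0.9861111111111112, 72)
[4.18976001 1.41778673 6.0357852 ]
```

View pics/w13.png

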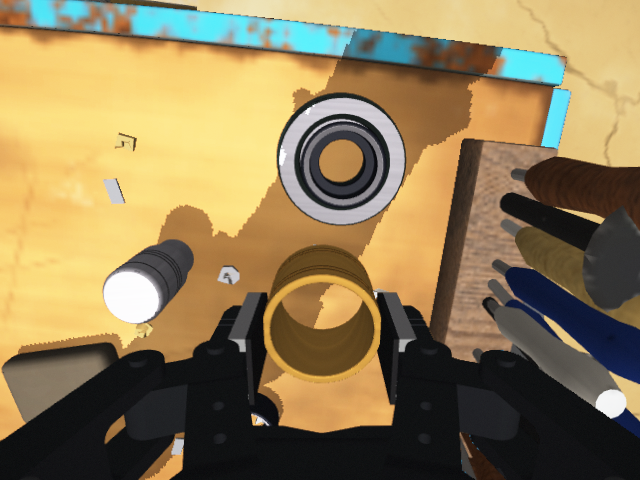

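The die in the bolster is at (342,159) and the held ferrule at (322,328). I'll hover above it.

```bash
python3 -m crank '[{"x":2,"y":0.7,"z":2,"wx":0,"wy":-0.001,"wz":0,"hand":180},{"x":4.2,"y":1.37,"z":5,"wx":0,"wy":-0.001,"wz":0,"hand":180},{"x":4.2,"y":1.37,"z":7.5,"wx":0,"wy":-0.001,"wz":0,"hand":180},{"x":4.2,"y":1.37,"z":7.5,"wx":0,"wy":-0.001,"wz":0,"hand":180},{"x":4.2,"y":1.37,"z":7.5,"wx":0,"wy":-0.001,"wz":0,"hand":180}]';python3 snap.py w14; python3 level.py;python3 - <<'E'
from arc import *
c=np.array([.5543,-.2228])
P=radial_arc("w14",c,.054,.0235,.0275,-1,-70,110);print("die",fixr(P,.0258),len(P))
P=radial_arc("w14",c,.04,.0395,.047,-1,-70,110);print("bol",fixr(P,.0425),len(P))
p,s=pickle.load(open("w14.pkl","rb"));print("ferr",onz(p,(322,330),s["tcp_pos"][2]+.0149))
E
```

```text
time_s: 15.6
tcp_pos: [0.555, -0.2223, 0.1069]
orientation: [0.0, 0.985, 0.17, 0.001]
ft_force: [-0.0, -0.1, -1.3]
grip_width: 0.0403
[ 0.555  -0.2223  0.1069] [-0.  -0.1 -1.3] 0.0403 15.6
level wx,wy,wz [ 0.0016 -0.0016  0.    ] yaw of tool x 0.342
die (array([ 0.55425423, -0.22272081]), np.float64(9.26044227363867e-05)) 90
bol (array([ 0.55454645, -0.22226359]), np.float64(0.00011187700542942239)) 90
ferr [ 0.55509733 -0.22279723  0.12176746]
```

View pics/w14.png

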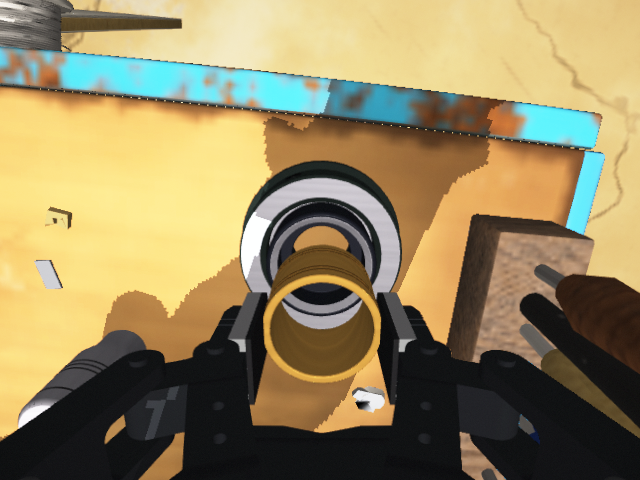

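The ferrule needs a shift of −0.8 mm in x. Lowering it to the ledge.

```bash
python3 -m crank '[{"x":-0.08,"y":-0.03,"z":1.5,"wx":0.001,"wy":-0.001,"wz":0,"hand":180},{"x":-0.08,"y":-0.03,"z":2.5,"wx":0.001,"wy":-0.001,"wz":0,"hand":180},{"x":-0.08,"y":-0.03,"z":3.2,"wx":0.001,"wy":-0.001,"wz":0,"hand":180},{"x":-0.08,"y":-0.03,"z":3.8,"wx":0.001,"wy":-0.001,"wz":0,"hand":180},{"x":-0.08,"y":-0.03,"z":4.3,"wx":0.001,"wy":-0.001,"wz":0,"hand":180},{"x":-0.08,"y":-0.03,"z":4.7,"wx":0.001,"wy":-0.001,"wz":0,"hand":180},{"x":-0.08,"y":-0.03,"z":5,"wx":0.001,"wy":-0.001,"wz":0,"hand":180},{"x":-0.08,"y":-0.03,"z":5,"wx":0.001,"wy":-0.001,"wz":0,"hand":180},{"x":-0.08,"y":-0.03,"z":5,"wx":0.001,"wy":-0.001,"wz":0,"hand":180}]';python3 snap.py w15
```

```text
time_s: 16.77
tcp_pos: [0.5545, -0.2226, 0.0573]
orientation: [0.0, 0.985, 0.17, 0.001]
ft_force: [0.4, 0.0, -1.1]
grip_width: 0.0405
[ 0.5545 -0.2226  0.0573] [ 0.4  0.  -1.1] 0.0405 16.775
```

View pics/w15.png

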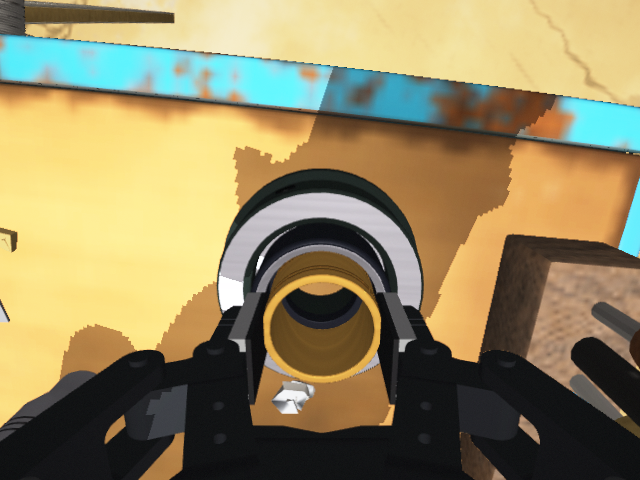

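The ferrule is inside the bore with no contact force. I'll lower it 2 mm more, open, and rise.

```bash
python3 -m crank '[{"x":0,"y":0,"z":0.2,"wx":0,"wy":0,"wz":0,"hand":180},{"x":0,"y":0,"z":0.2,"wx":0,"wy":0,"wz":0,"hand":180},{"x":0,"y":0,"z":0.2,"wx":0,"wy":0,"wz":0,"hand":130},{"x":0,"y":0,"z":0.2,"wx":0,"wy":0,"wz":0,"hand":60},{"x":0,"y":0,"z":0.2,"wx":0,"wy":0,"wz":0,"hand":0},{"x":0,"y":0,"z":0.2,"wx":0,"wy":0,"wz":0,"hand":0},{"x":0,"y":0,"z":0.2,"wx":0,"wy":0,"wz":0,"hand":0},{"x":0,"y":0,"z":-2,"wx":0,"wy":0,"wz":0,"hand":0},{"x":0,"y":0,"z":-6,"wx":0,"wy":0,"wz":0,"hand":0},{"x":-3,"y":0,"z":-10,"wx":0,"wy":0,"wz":0,"hand":0},{"x":-3,"y":0,"z":-10,"wx":0,"wy":0,"wz":0,"hand":0},{"x":-3,"y":0,"z":-10,"wx":0,"wy":0,"wz":0,"hand":0}]' ; python3 snap.py w16;python3 ferr.py w16 .5543 -.2228 .070;python3 ferr.py w16 .5543 -.2228 .076
```

```text
time_s: 18.32
tcp_pos: [0.5261, -0.2326, 0.1571]
orientation: [0.0, 0.985, 0.17, 0.001]
ft_force: [0.6, -0.4, -0.5]
grip_width: 0.0856
[ 0.5261 -0.2326  0.1571] [ 0.6 -0.4 -0.5] 0.0856 18.325
(array([ 0.55412873, -0.22337183]), np.float64(0.019541564874685634), 728, 36)
(array([ 0.55508694, -0.22301389]), np.float64(0.01903185565508557), 728, 36)
```

View pics/w16.png

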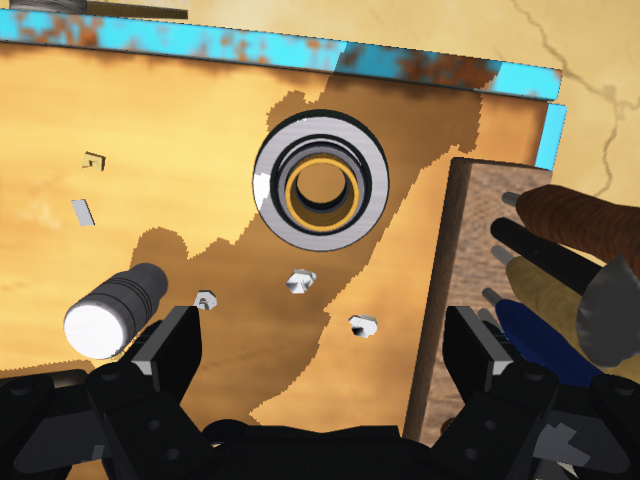

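The ferrule's rim is at (322,193). Its radius matches z = 0.070, so it is seated, and its centre is about (0.5541,−0.2234). Now the taper mandrel.

Run:
```python
from h import *
print(goto([.39,-.13,.24]))
```

```text
[ -9.38043239 -14.19354146  -8.35051176]
```

```bash
python3 -m crank '[{"x":0,"y":0,"z":-5,"wx":0,"wy":0,"wz":0,"hand":0},{"x":-3,"y":-4,"z":-8,"wx":0,"wy":0,"wz":0,"hand":0},{"x":-6,"y":-9,"z":-8.4,"wx":0,"wy":0,"wz":0,"hand":0},{"x":-9.4,"y":-14.2,"z":-8.4,"wx":0,"wy":0,"wz":0,"hand":0},{"x":-9.4,"y":-14.2,"z":-8.4,"wx":0,"wy":0,"wz":0,"hand":0},{"x":-9.4,"y":-14.2,"z":-8.4,"wx":0,"wy":0,"wz":0,"hand":0},{"x":-9.4,"y":-14.2,"z":-8.4,"wx":0,"wy":0,"wz":0,"hand":0}]' ; python3 snap.py w17;python3 level.py
python3 - <<'E'
from ring import *
p,s=pickle.load(open("w17.pkl","rb"));print(proj(p,[.437,-.119,.084]))
E
```

```text
time_s: 19.25
tcp_pos: [0.3907, -0.1304, 0.2401]
orientation: [-0.0, 0.985, 0.17, 0.0]
ft_force: [0.7, 0.5, 0.3]
grip_width: 0.0855
[ 0.3907 -0.1304  0.2401] [0.7 0.5 0.3] 0.0855 19.25
level wx,wy,wz [-0.0011 -0.0005 -0.    ] yaw of tool x 0.3419
(np.float64(327.4673822926185), np.float64(153.91189084700113))
```

View pics/w17.png

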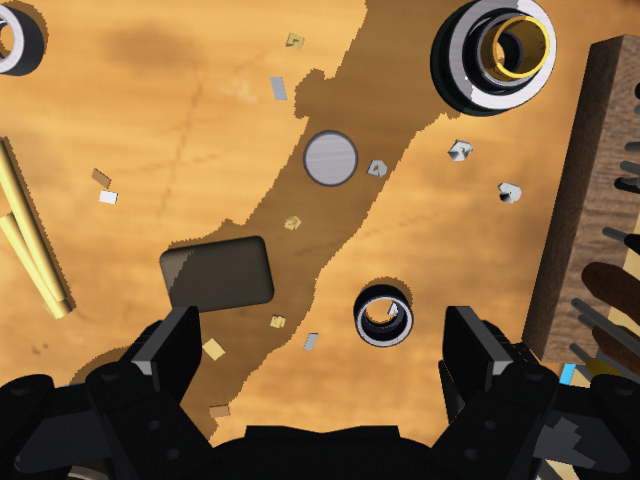

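The mandrel's flat top is at (331,158), nearly face on.

Run:
```python
from arc import *
p,s=pickle.load(open("w17.pkl","rb"));c=onz(p,(331,158),.084)[:2];print(c)
for _ in range(3): a=radial("w17",c,.084,.015,.019,-1);c=a[0]
print(a);print(goto([*c,.13]))
```

```text
[ 0.43513331 -0.12235713]
(array([ 0.4342081 , -0.12205655]), np.float64(0.0176801972349274), 0.9861111111111112, 72)
[ 4.37622784  0.6882956  11.00834111]
```

```bash
python3 -m crank '[{"x":2,"y":0.3,"z":4,"wx":0,"wy":0,"wz":0,"hand":0},{"x":4.4,"y":0.7,"z":8,"wx":0,"wy":0,"wz":0,"hand":0},{"x":4.4,"y":0.7,"z":11,"wx":0,"wy":0,"wz":0,"hand":0},{"x":4.4,"y":0.7,"z":11,"wx":0,"wy":0,"wz":0,"hand":0},{"x":4.4,"y":0.7,"z":11,"wx":0,"wy":0,"wz":0,"hand":0}]' ; python3 snap.py w18;python3 level.py
python3 - <<'E'
from arc import *
c=np.array([.4342,-.1221])
for _ in range(3): a=radial("w18",c,.084,.015,.019,-1);c=a[0]
print(a);print(goto([*c,.047]))
E
```

```text
time_s: 19.92
tcp_pos: [0.4351, -0.1223, 0.1307]
orientation: [-0.001, 0.985, 0.17, 0.0]
ft_force: [-0.2, 0.6, -0.3]
grip_width: 0.0858
[ 0.4351 -0.1223  0.1307] [-0.2  0.6 -0.3] 0.0858 19.925
level wx,wy,wz [-0.0002 -0.0017 -0.    ] yaw of tool x 0.3414
(array([ 0.43412861, -0.12180291]), np.float64(0.017729546152487025), 1.0, 72)
[-0.10291613 -0.094193    8.41474518]
```

View pics/w18.png

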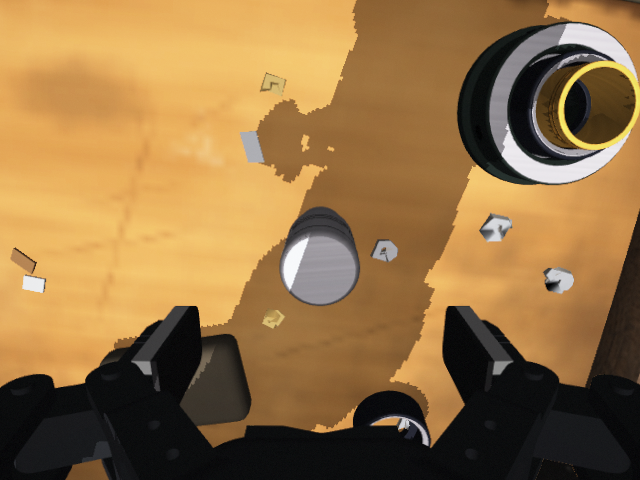

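The mandrel top at (320,268) lies between the fingers. I'll descend and grip more firmly, since it weighs 0.6 kg.

```bash
python3 -m crank '[{"x":-0.1,"y":-0.09,"z":3,"wx":0,"wy":-0.001,"wz":0,"hand":0},{"x":-0.1,"y":-0.09,"z":6,"wx":0,"wy":-0.001,"wz":0,"hand":0},{"x":-0.1,"y":-0.09,"z":8.4,"wx":0,"wy":-0.001,"wz":0,"hand":0},{"x":-0.1,"y":-0.09,"z":8.4,"wx":0,"wy":-0.001,"wz":0,"hand":0},{"x":-0.1,"y":-0.09,"z":8.4,"wx":0,"wy":-0.001,"wz":0,"hand":60},{"x":-0.1,"y":-0.09,"z":8.4,"wx":0,"wy":-0.001,"wz":0,"hand":120},{"x":-0.1,"y":-0.09,"z":8.4,"wx":0,"wy":-0.001,"wz":0,"hand":190},{"x":-0.1,"y":-0.09,"z":8.4,"wx":0,"wy":-0.001,"wz":0,"hand":190},{"x":-0.1,"y":-0.09,"z":8.4,"wx":0,"wy":-0.001,"wz":0,"hand":190},{"x":-0.1,"y":-0.09,"z":8.4,"wx":0,"wy":-0.001,"wz":0,"hand":190},{"x":-0.1,"y":-0.09,"z":8.4,"wx":0,"wy":-0.001,"wz":0,"hand":190}]' 70; python3 snap.py w19;python3 level.py
python3 - <<'E'
from arc import *
c=np.array([.4342,-.1221]);p,s=pickle.load(open("w19.pkl","rb"))
for _ in range(3): a=radial("w19",c,.084,.015,.019,-1);c=a[0]
print(a,"off",Rt().T@(np.r_[a[0],.084]-s["tcp_pos"]))
E
```

```text
time_s: 21.35
tcp_pos: [0.435, -0.122, 0.0485]
orientation: [0.0, 0.985, 0.17, 0.001]
ft_force: [-2.0, 0.6, 10.2]
grip_width: 0.0382
[ 0.435  -0.122   0.0485] [-2.   0.6 10.2] 0.0382 21.35
level wx,wy,wz [ 0.0012 -0.0022  0.    ] yaw of tool x 0.3415
(array([ 0.43445248, -0.1226433 ]), np.float64(0.017592257197870827), 0.9444444444444444, 72) off [-0.00068883  0.00045031 -0.03553212]
```

View pics/w19.png

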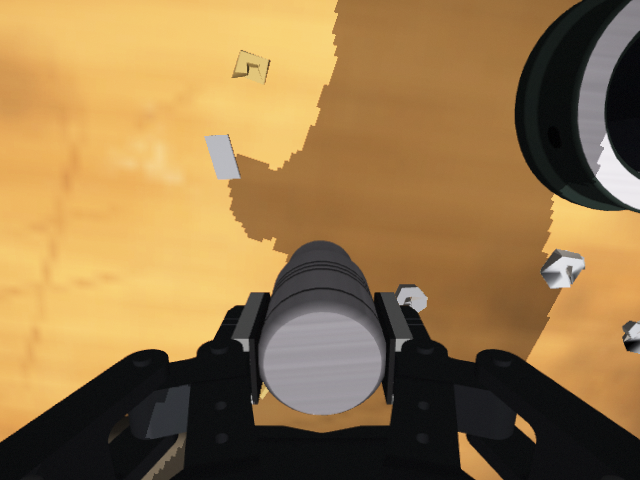

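The mandrel is gripped with its top at (323,357). Lifting and moving to the bolster.

```bash
python3 -m crank '[{"x":0,"y":0,"z":-2,"wx":0.001,"wy":-0.002,"wz":0,"hand":190},{"x":0,"y":0,"z":-7,"wx":0.001,"wy":-0.002,"wz":0,"hand":190},{"x":0,"y":0,"z":-12,"wx":0.001,"wy":-0.002,"wz":0,"hand":190},{"x":0,"y":0,"z":-17,"wx":0.001,"wy":-0.002,"wz":0,"hand":190},{"x":0,"y":0,"z":-17,"wx":0.001,"wy":-0.002,"wz":0,"hand":190}]';python3 level.py
python3 - <<'E'
from h import *
print(goto([.505,-.23,.20]))
E
```

```text
time_s: 22.02
tcp_pos: [0.4363, -0.1223, 0.2217]
orientation: [0.002, 0.985, 0.17, 0.003]
ft_force: [0.6, 0.6, -6.6]
grip_width: 0.0383
level wx,wy,wz [ 0.0046 -0.0051  0.    ] yaw of tool x 0.3411
[ 2.86393686 12.44173249  2.24155514]
```

```bash
python3 -m crank '[{"x":1,"y":4,"z":0,"wx":0.004,"wy":-0.005,"wz":0,"hand":190},{"x":2,"y":8,"z":0,"wx":0.004,"wy":-0.005,"wz":0,"hand":190},{"x":2.9,"y":12.4,"z":1,"wx":0.004,"wy":-0.005,"wz":0,"hand":190},{"x":2.9,"y":12.4,"z":2.2,"wx":0.004,"wy":-0.005,"wz":0,"hand":190},{"x":2.9,"y":12.4,"z":2.2,"wx":0.004,"wy":-0.005,"wz":0,"hand":190},{"x":2.9,"y":12.4,"z":2.2,"wx":0.004,"wy":-0.005,"wz":0,"hand":190}]';python3 snap.py w20;python3 level.py;python3 ferr.py w20 .5543 -.2230 .070
python3 - <<'E'
from arc import *
p,s=pickle.load(open("w20.pkl","rb"));t=s["tcp_pos"];zt=t[2]+.0355;c=t[:2]
for _ in range(3): a=radial("w20",c,zt,.015,.019,-1);c=a[0]
print(a,"off",Rt().T@(np.r_[a[0],zt]-t))
print(radial("w20",np.array([.5545,-.2224]),.04,.0395,.047,-1))
print(goto([.5543,-.2231,.15]))
E
```

```text
time_s: 22.78
tcp_pos: [0.5046, -0.2283, 0.1999]
orientation: [-0.0, 0.985, 0.17, -0.0]
ft_force: [-0.2, 1.0, -6.1]
grip_width: 0.0382
[ 0.5046 -0.2283  0.1999] [-0.2  1.  -6.1] 0.0382 22.775
level wx,wy,wz [0.0003 0.0001 0.    ] yaw of tool x 0.3423
(array([ 0.55419902, -0.22350759]), np.float64(0.019578310031201137), 626, 36)
(array([ 0.50434307, -0.2289264 ]), np.float64(0.017550714473876804), 0.8405797101449275, 69) off [-0.00046944  0.00051533 -0.03549979]
(array([ 0.55472432, -0.22239806]), np.float64(0.0424865327791093), 0.9861111111111112, 72)
[4.8312695  1.14206543 5.04270476]
```

View pics/w20.png

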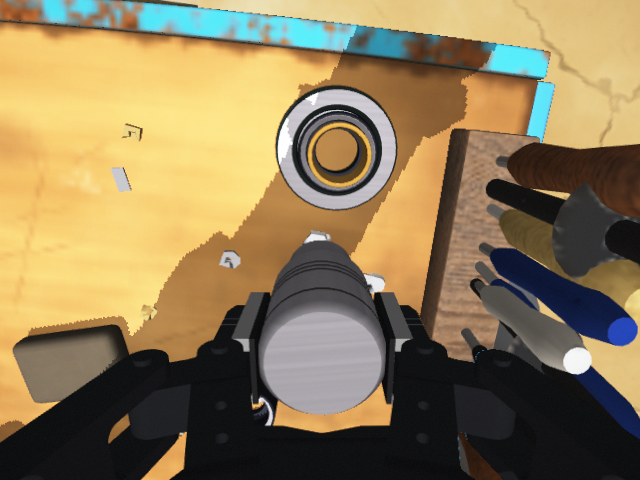

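The ferrule rim is at (340,154) with its centre near (0.5541,−0.2233), and the mandrel hangs straight. I'll go to a hover.

```bash
python3 -m crank '[{"x":2.5,"y":0.6,"z":1,"wx":0,"wy":0,"wz":0,"hand":190},{"x":4.8,"y":1.1,"z":3,"wx":0,"wy":0,"wz":0,"hand":190},{"x":4.8,"y":1.1,"z":5.5,"wx":0,"wy":0,"wz":0,"hand":190},{"x":4.8,"y":1.1,"z":5.5,"wx":0,"wy":0,"wz":0,"hand":190},{"x":4.8,"y":1.1,"z":5.5,"wx":0,"wy":0,"wz":0,"hand":190},{"x":4.8,"y":1.1,"z":5.5,"wx":0,"wy":0,"wz":0,"hand":190}]';python3 snap.py w21;python3 level.py
python3 - <<'E'
from arc import *
p,s=pickle.load(open("w21.pkl","rb"));t=s["tcp_pos"];zt=t[2]+.0355;c=t[:2]
for _ in range(3): a=radial("w21",c,zt,.015,.019,-1);c=a[0]
print("mand",a,"off",Rt().T@(np.r_[a[0],zt]-t))
P=radial_arc("w21",np.array([.5545,-.2224]),.04,.0395,.047,-1,-70,110);print("bol",fixr(P,.0425))
E
```

```text
time_s: 23.58
tcp_pos: [0.5544, -0.2231, 0.147]
orientation: [0.001, 0.985, 0.17, 0.001]
ft_force: [0.7, -0.2, -6.6]
grip_width: 0.0377
[ 0.5544 -0.2231  0.147 ] [ 0.7 -0.2 -6.6] 0.0377 23.575
level wx,wy,wz [ 0.0019 -0.0015  0.    ] yaw of tool x 0.3421
mand (array([ 0.55401542, -0.22366323]), np.float64(0.01755077225798711), 0.8676470588235294, 68) off [-0.00051272  0.00046131 -0.03549999]
bol (array([ 0.55462631, -0.22222477]), np.float64(0.00010265296524102583))
```

View pics/w21.png

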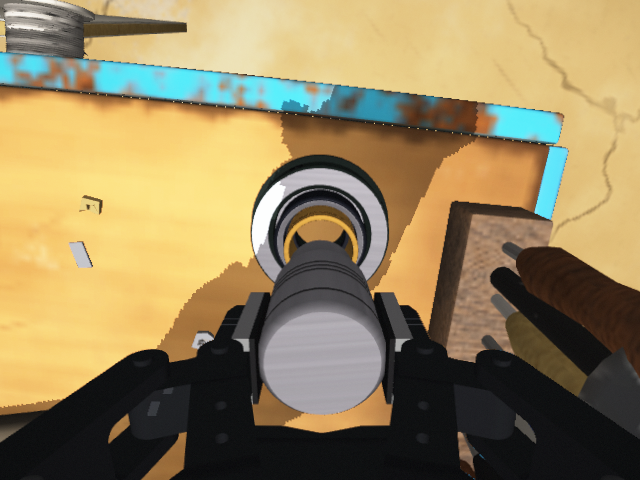

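The mandrel is within 0.5 mm of the ferrule axis. Lowering in steps and watching the force.

```bash
python3 -m crank '[{"x":0.02,"y":-0.03,"z":1.2,"wx":0.002,"wy":-0.001,"wz":0,"hand":190},{"x":0.02,"y":-0.03,"z":2,"wx":0.002,"wy":-0.001,"wz":0,"hand":190},{"x":0.02,"y":-0.03,"z":2.6,"wx":0.002,"wy":-0.001,"wz":0,"hand":190},{"x":0.02,"y":-0.03,"z":3.2,"wx":0.002,"wy":-0.001,"wz":0,"hand":190},{"x":0.02,"y":-0.03,"z":3.7,"wx":0.002,"wy":-0.001,"wz":0,"hand":190},{"x":0.02,"y":-0.03,"z":4,"wx":0.002,"wy":-0.001,"wz":0,"hand":190},{"x":0.02,"y":-0.03,"z":4,"wx":0.002,"wy":-0.001,"wz":0,"hand":190}]';python3 snap.py w22
```

```text
time_s: 24.5
tcp_pos: [0.5544, -0.2228, 0.1066]
orientation: [-0.0, 0.985, 0.17, 0.0]
ft_force: [-0.4, -0.5, -6.2]
grip_width: 0.0384
[ 0.5544 -0.2228  0.1066] [-0.4 -0.5 -6.2] 0.0384 24.5
```

View pics/w22.png

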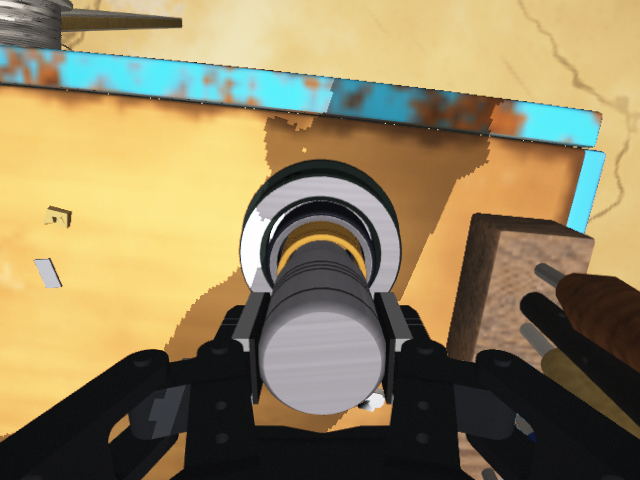

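The nose has entered the ferrule freely, with only the mandrel's weight on the wrist.

```bash
python3 -m crank '[{"x":0,"y":0,"z":0.5,"wx":0,"wy":0,"wz":0,"hand":190},{"x":0,"y":0,"z":0.9,"wx":0,"wy":0,"wz":0,"hand":190},{"x":0,"y":0,"z":1.2,"wx":0,"wy":0,"wz":0,"hand":190},{"x":0,"y":0,"z":1.3,"wx":0,"wy":0,"wz":0,"hand":190},{"x":0,"y":0,"z":1.3,"wx":0,"wy":0,"wz":0,"hand":190}]'; python3 level.py
```

```text
time_s: 25.18
tcp_pos: [0.5546, -0.2229, 0.0938]
orientation: [-0.0, 0.985, 0.17, 0.0]
ft_force: [0.6, 0.2, -6.3]
grip_width: 0.0384
level wx,wy,wz [-0.0001 -0.0005  0.    ] yaw of tool x 0.342
```

```bash
python3 -m crank '[{"x":0,"y":0,"z":0.1,"wx":0,"wy":0,"wz":0,"hand":190},{"x":0,"y":0,"z":0.15,"wx":0,"wy":0,"wz":0,"hand":190},{"x":0,"y":0,"z":0.15,"wx":0,"wy":0,"wz":0,"hand":190}]'
```

```text
time_s: 25.55
tcp_pos: [0.5548, -0.223, 0.0926]
orientation: [0.0, 0.985, 0.17, 0.0]
ft_force: [-0.9, 0.0, -2.5]
grip_width: 0.0381
```

Wrist force fell from −6.3 to −2.5 N, so the taper is bearing. I'll release and rise straight up.

```bash
python3 -m crank '[{"x":0,"y":0,"z":0,"wx":0,"wy":0,"wz":0,"hand":140},{"x":0,"y":0,"z":0,"wx":0,"wy":0,"wz":0,"hand":70},{"x":0,"y":0,"z":0,"wx":0,"wy":0,"wz":0,"hand":0},{"x":0,"y":0,"z":0,"wx":0,"wy":0,"wz":0,"hand":0},{"x":0,"y":0,"z":0,"wx":0,"wy":0,"wz":0,"hand":0},{"x":0,"y":0,"z":0,"wx":0,"wy":0,"wz":0,"hand":0},{"x":0,"y":0,"z":-3,"wx":0,"wy":0,"wz":0,"hand":0},{"x":0,"y":0,"z":-7,"wx":0,"wy":0,"wz":0,"hand":0},{"x":0,"y":0,"z":-11,"wx":0,"wy":0,"wz":0,"hand":0},{"x":-3,"y":0,"z":-13,"wx":0,"wy":0,"wz":0,"hand":0},{"x":-3,"y":0,"z":-13,"wx":0,"wy":0,"wz":0,"hand":0},{"x":-3,"y":0,"z":-13,"wx":0,"wy":0,"wz":0,"hand":0}]' ; python3 snap.py w23;python3 - <<'E'
from arc import *
p,s=pickle.load(open("w23.pkl","rb"))
for z in (.128,.134):
    c=np.array([.5542,-.2234])
    for _ in range(4): a=radial("w23",c,z,.015,.0187,-1);c=a[0]
    print(z,a)
E
python3 snap.py s23 scene
```

```text
time_s: 27.05
tcp_pos: [0.5265, -0.2329, 0.2223]
orientation: [0.0, 0.985, 0.17, 0.0]
ft_force: [0.4, 0.2, -0.2]
grip_width: 0.0853
[ 0.5265 -0.2329  0.2223] [ 0.4  0.2 -0.2] 0.0853 27.05
0.128 (array([ 0.55445479, -0.22385763]), np.float64(0.017684567398764593), 1.0, 72)
0.134 (array([ 0.5554414, -0.2234633]), np.float64(0.017233057018623966), 1.0, 72)
[ 0.5265 -0.2325  0.2219] [-0.2 -0.2 -0.1] 0.0855 27.1
```

View pics/w23.png

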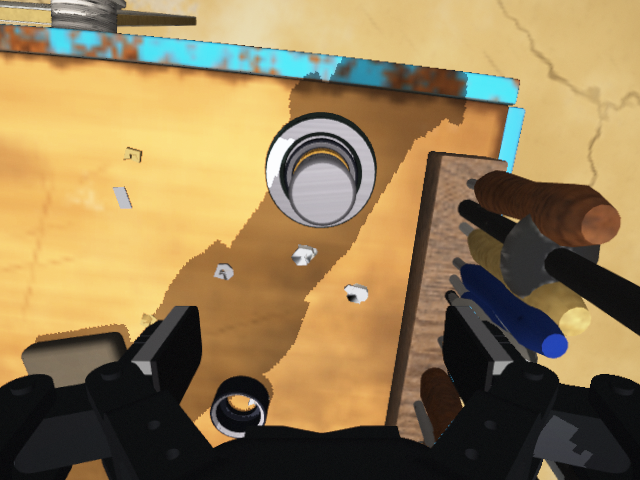

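View pics/s23.png

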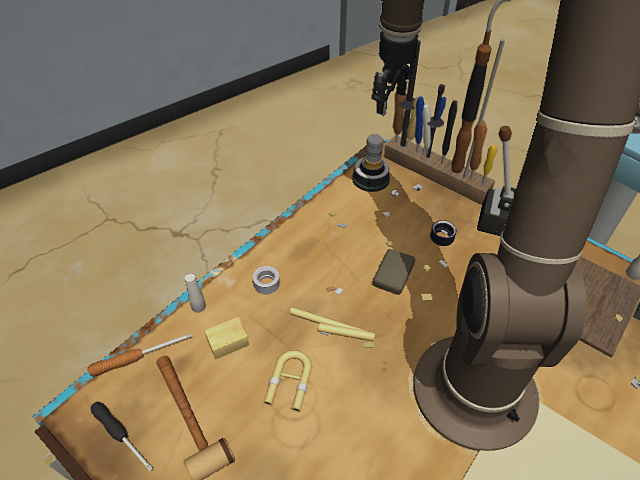

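The mandrel's top is at (322,192). Its radius matches z ≈ 0.128, and the scene view shows it upright at (374,148). Now the block: its outline in the first top view gives the yaw.

Run:
```python
from h import *
im=cv2.imread("pics/top0.png");hsv=cv2.cvtColor(im,cv2.COLOR_BGR2HSV)
m=((hsv[...,0]>22)&(hsv[...,0]<35)&(hsv[...,1]>100)&(hsv[...,2]>120)).astype(np.uint8);k=np.zeros_like(m);k[245:300,125:190]=1;m*=k
cs,_=cv2.findContours(m,0,2);c=max(cs,key=cv2.contourArea);q=cv2.boxPoints(cv2.minAreaRect(c));p=r.camera_params("top")
W=np.array([onz(p,u,.035)[:2] for u in q]);print(q.round(0).tolist(),W.round(3).tolist(),W.mean(0),np.linalg.norm(np.roll(W,-1,0)-W,axis=1))
for a,b in zip(W,np.roll(W,-1,0)): print(np.degrees(np.arctan2(*(b-a)[::-1])))
print(r.sense()["joints"].round(3)); print(goto([.355,.255,.25]))
```

```text
[[134.0, 282.0], [140.0, 254.0], [177.0, 262.0], [171.0, 290.0]] [[0.34, 0.35], [0.389, 0.342], [0.377, 0.272], [0.328, 0.281]] [0.35831796 0.31135343] [0.05038604 0.07076961 0.04999163 0.07056025]
-9.516269531015814
-100.04286937894348
170.24666878241325
80.27618681016394
[ 0.666  0.373 -0.435  1.708  0.172  1.099 -1.049]
[  0.22261248 -51.67446714  -2.78276541]
```

```bash
python3 -m crank '[{"x":0,"y":-5,"z":-3,"wx":0,"wy":0,"wz":-0.1,"hand":0},{"x":0,"y":-10,"z":-3,"wx":0,"wy":0,"wz":-0.2,"hand":0},{"x":0,"y":-15,"z":-3,"wx":0,"wy":0,"wz":-0.3,"hand":0},{"x":0,"y":-20,"z":-3,"wx":0,"wy":0,"wz":-0.4,"hand":0},{"x":0,"y":-25,"z":-3,"wx":0,"wy":0,"wz":-0.5,"hand":0},{"x":0,"y":-30,"z":-3,"wx":0,"wy":0,"wz":-0.6,"hand":0},{"x":0,"y":-35,"z":-3,"wx":0,"wy":0,"wz":-0.7,"hand":0},{"x":0,"y":-40,"z":-3,"wx":0,"wy":0,"wz":-0.8,"hand":0},{"x":0,"y":-45,"z":-3,"wx":0,"wy":0,"wz":-0.9,"hand":0},{"x":0,"y":-49,"z":-3,"wx":0,"wy":0,"wz":-1,"hand":0},{"x":0.2,"y":-51.7,"z":-2.8,"wx":0,"wy":0,"wz":-1.06,"hand":0},{"x":0.2,"y":-51.7,"z":-2.8,"wx":0,"wy":0,"wz":-1.06,"hand":0},{"x":0.2,"y":-51.7,"z":-2.8,"wx":0,"wy":0,"wz":-1.06,"hand":0},{"x":0.2,"y":-51.7,"z":-2.8,"wx":0,"wy":0,"wz":-1.06,"hand":0}]'; python3 snap.py w24; python3 level.py
```

```text
time_s: 28.9
tcp_pos: [0.3551, 0.2543, 0.25]
orientation: [-0.0, 0.765, 0.644, -0.0]
ft_force: [-1.0, -0.5, 0.1]
grip_width: 0.0854
[0.3551 0.2543 0.25  ] [-1.  -0.5  0.1] 0.0854 28.9
level wx,wy,wz [-0.0003 -0.0005  0.    ] yaw of tool x 1.4007
```

View pics/w24.png

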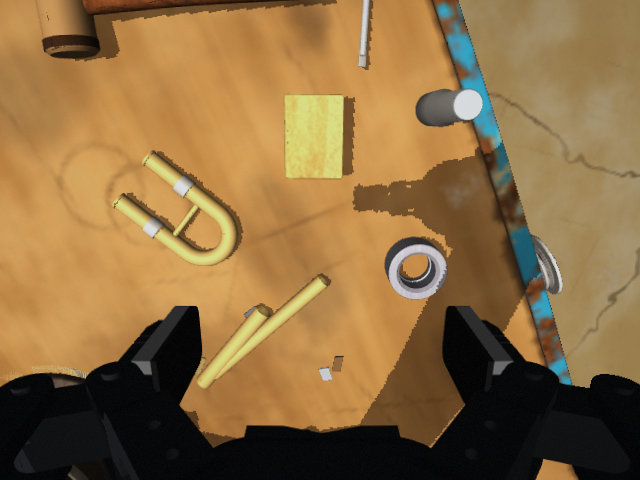

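The block is at (314,136), aligned with the jaws. The slim mandrel top at (468,104) and the bright die at (415,267) are clear of its column.

```bash
cat > blk.py <<'E'
from arc import *
def blk(n,z,roi):
    im=cv2.imread(f"pics/{n}.png");hsv=cv2.cvtColor(im,cv2.COLOR_BGR2HSV);p,s=pickle.load(open(n+".pkl","rb"))
    m=((hsv[...,0]>23)&(hsv[...,0]<35)&(hsv[...,1]>90)&(hsv[...,2]>150)).astype(np.uint8);k=np.zeros_like(m);k[roi[1]:roi[3],roi[0]:roi[2]]=1;m*=k
    m=cv2.morphologyEx(m,cv2.MORPH_CLOSE,np.ones((5,5)))
    c=max(cv2.findContours(m,0,2)[0],key=cv2.contourArea)
    Wc=np.array([onz(p,u,z)[:2] for u in c[:,0,:].astype(float)],np.float32)
    (cx,cy),wh,a=cv2.minAreaRect(Wc*1000);return np.array([cx,cy])/1000,wh,a
if __name__=="__main__":
    n=sys.argv[1];b=blk(n,float(sys.argv[2]),[int(x) for x in sys.argv[3:7]]);print(b);print(goto([*b[0],.10]))
E
python3 blk.py w24 .035 270 80 360 190
```

```text
(array([0.35772064, 0.31151135]), (68.66290283203125, 48.67350387573242), 79.05386352539062)
[ 5.6751103  -0.70942527 15.00686761]
```

```bash
python3 -m crank '[{"x":3,"y":-0.4,"z":5,"wx":0,"wy":0,"wz":0.02,"hand":0},{"x":5.7,"y":-0.7,"z":10,"wx":0,"wy":0,"wz":0.02,"hand":0},{"x":5.7,"y":-0.7,"z":15,"wx":0,"wy":0,"wz":0.02,"hand":0},{"x":5.7,"y":-0.7,"z":15,"wx":0,"wy":0,"wz":0.02,"hand":0},{"x":5.7,"y":-0.7,"z":15,"wx":0,"wy":0,"wz":0.02,"hand":0}]'; python3 snap.py w25; python3 level.py; python3 blk.py w25 .035 220 120 420 400
```

```text
time_s: 29.58
tcp_pos: [0.3586, 0.312, 0.1016]
orientation: [-0.0, 0.771, 0.637, 0.001]
ft_force: [1.4, -0.2, 1.0]
grip_width: 0.0852
[0.3586 0.312  0.1016] [ 1.4 -0.2  1. ] 0.0852 29.575
level wx,wy,wz [ 0.0017 -0.0024 -0.    ] yaw of tool x 1.3796
(array([0.36146973, 0.33412085]), (23.414676666259766, 48.68004608154297), 79.02970123291016)
[ 2.19400662 -0.17519659  0.21258575]
```

View pics/w25.png

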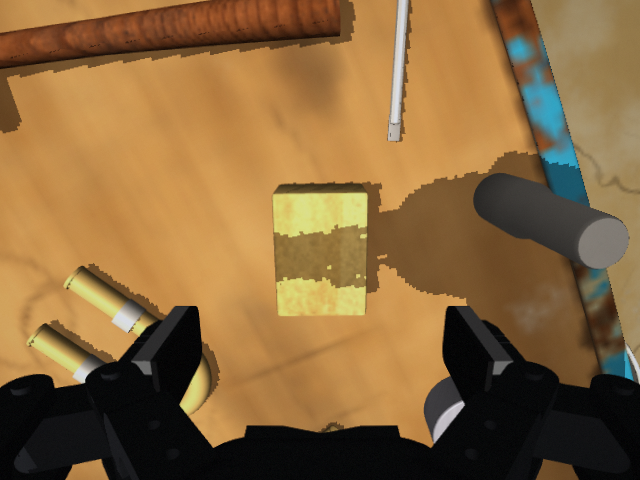

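The top face corners are (274,194), (368,194), (366,316) and (277,316). The gripper's own shadow splits the mask, so I'll use the corners.

Run:
```python
from arc import *
p,s=pickle.load(open("w25.pkl","rb"))
W=np.array([onz(p,u,.035) for u in [(274,194),(368,194),(366,316),(277,316)]]);print(W.round(4),np.linalg.norm(W-np.roll(W,1,0),axis=1),W.mean(0));print(goto([*W.mean(0)[:2],.012]))
```

```text
[[0.3406 0.3496 0.035 ]
 [0.3879 0.3404 0.035 ]
 [0.3759 0.2726 0.035 ]
 [0.3269 0.2821 0.035 ]] [0.06879621 0.04824136 0.06882303 0.04981769] [0.35782273 0.31118913 0.035     ]
[-0.14740446 -0.11271213  9.00721678]
```

```bash
python3 -m crank '[{"x":-0.15,"y":-0.11,"z":3,"wx":0.002,"wy":-0.002,"wz":0,"hand":0},{"x":-0.15,"y":-0.11,"z":6,"wx":0.002,"wy":-0.002,"wz":0,"hand":0},{"x":-0.15,"y":-0.11,"z":8.8,"wx":0.002,"wy":-0.002,"wz":0,"hand":0},{"x":-0.15,"y":-0.11,"z":8.8,"wx":0.002,"wy":-0.002,"wz":0,"hand":0},{"x":-0.15,"y":-0.11,"z":8.8,"wx":0.002,"wy":-0.002,"wz":0,"hand":60},{"x":-0.15,"y":-0.11,"z":8.8,"wx":0.002,"wy":-0.002,"wz":0,"hand":120},{"x":-0.15,"y":-0.11,"z":8.8,"wx":0.002,"wy":-0.002,"wz":0,"hand":160},{"x":-0.15,"y":-0.11,"z":8.8,"wx":0.002,"wy":-0.002,"wz":0,"hand":160},{"x":-0.15,"y":-0.11,"z":8.8,"wx":0.002,"wy":-0.002,"wz":0,"hand":160},{"x":-0.15,"y":-0.11,"z":8.8,"wx":0.002,"wy":-0.002,"wz":0,"hand":160}]' 35; python3 snap.py w26; python3 level.py
```

```text
time_s: 30.88
tcp_pos: [0.3588, 0.3117, 0.0157]
orientation: [0.0, 0.771, 0.636, 0.001]
ft_force: [-1.6, -1.9, 10.0]
grip_width: 0.0496
[0.3588 0.3117 0.0157] [-1.6 -1.9 10. ] 0.0496 30.875
level wx,wy,wz [ 0.002  -0.0018 -0.    ] yaw of tool x 1.3794
```

View pics/w26.png

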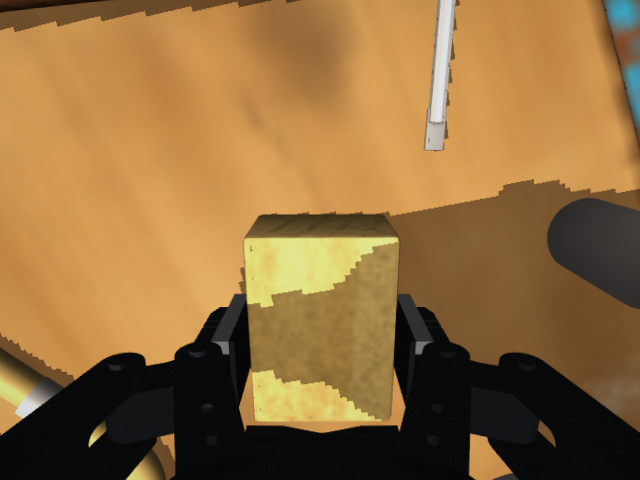

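The block is gripped; its top face corners are (245,237), (398,237), (391,420) and (254,420). Lifting and returning with the earlier yaw.

```bash
python3 - <<'E'
from arc import *
p,s=pickle.load(open("w26.pkl","rb"))
W=np.array([onz(p,u,.035) for u in [(245,237),(398,237),(391,420),(254,420)]]);print(np.linalg.norm(W-np.roll(W,1,0),axis=1),W.mean(0),"off",Rt().T@(W.mean(0)-s["tcp_pos"]))
E
python3 -m crank '[{"x":0,"y":0,"z":-2,"wx":0.002,"wy":-0.002,"wz":0,"hand":160},{"x":0,"y":0,"z":-7,"wx":0.002,"wy":-0.002,"wz":0,"hand":160},{"x":0,"y":0,"z":-12,"wx":0.002,"wy":-0.002,"wz":0,"hand":160},{"x":0,"y":0,"z":-18,"wx":0.002,"wy":-0.002,"wz":0,"hand":160},{"x":0,"y":0,"z":-24,"wx":0.002,"wy":-0.002,"wz":0,"hand":160},{"x":0,"y":0,"z":-24,"wx":0.002,"wy":-0.002,"wz":0,"hand":160}]'
python3 level.py;python3 - <<'E'
from h import *
print(goto([.50,-.24,.25]))
E
```

```text
[0.06858405 0.04774484 0.06867874 0.0495087 ] [0.35848815 0.3119315  0.035     ] off [ 0.00016657 -0.00032496 -0.01929607]
time_s: 31.68
tcp_pos: [0.3595, 0.3134, 0.2606]
orientation: [0.001, 0.771, 0.636, 0.004]
ft_force: [0.9, 0.9, -2.0]
grip_width: 0.049
level wx,wy,wz [ 0.0068 -0.0053  0.    ] yaw of tool x 1.3792
[-51.65411946  24.32385958   0.95294332]
```

```bash
python3 -m crank '[{"x":-4,"y":2,"z":0,"wx":0.007,"wy":-0.005,"wz":0.08,"hand":160},{"x":-8.5,"y":4,"z":0,"wx":0.007,"wy":-0.005,"wz":0.17,"hand":160},{"x":-13,"y":6.1,"z":0,"wx":0.007,"wy":-0.005,"wz":0.26,"hand":160},{"x":-17.5,"y":8.2,"z":0,"wx":0.007,"wy":-0.005,"wz":0.35,"hand":160},{"x":-22,"y":10.4,"z":0,"wx":0.007,"wy":-0.005,"wz":0.44,"hand":160},{"x":-26.5,"y":12.5,"z":0,"wx":0.007,"wy":-0.005,"wz":0.53,"hand":160},{"x":-31,"y":14.6,"z":0,"wx":0.007,"wy":-0.005,"wz":0.62,"hand":160},{"x":-35.5,"y":16.7,"z":0,"wx":0.007,"wy":-0.005,"wz":0.71,"hand":160},{"x":-40,"y":18.8,"z":0,"wx":0.007,"wy":-0.005,"wz":0.8,"hand":160},{"x":-44,"y":20.7,"z":0,"wx":0.007,"wy":-0.005,"wz":0.89,"hand":160},{"x":-48,"y":22.6,"z":0,"wx":0.007,"wy":-0.005,"wz":0.98,"hand":160},{"x":-51.7,"y":24.3,"z":0,"wx":0.007,"wy":-0.005,"wz":1.04,"hand":160},{"x":-51.7,"y":24.3,"z":0,"wx":0.007,"wy":-0.005,"wz":1.04,"hand":160},{"x":-51.7,"y":24.3,"z":0,"wx":0.007,"wy":-0.005,"wz":1.04,"hand":160},{"x":-51.7,"y":24.3,"z":0,"wx":0.007,"wy":-0.005,"wz":1.04,"hand":160}]'; python3 snap.py w27;python3 level.py
```

```text
time_s: 33.55
tcp_pos: [0.4994, -0.2391, 0.2594]
orientation: [-0.003, 0.985, 0.17, -0.0]
ft_force: [0.3, 0.3, -0.7]
grip_width: 0.0492
[ 0.4994 -0.2391  0.2594] [ 0.3  0.3 -0.7] 0.0492 33.55
level wx,wy,wz [-0.0048 -0.001  -0.    ] yaw of tool x 0.3412
```

View pics/w27.png

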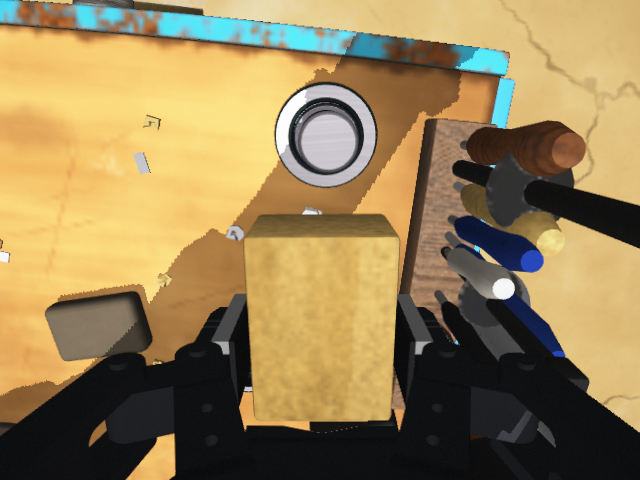

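The held block is unchanged in the hand. The mandrel top is at (328,142), with its centre at (0.5544,−0.2237).

Run:
```python
from arc import *
p,s=pickle.load(open("w27.pkl","rb"));c=np.array([.5544,-.2237])
for _ in range(3): a=radial("w27",c,.128,.015,.0187,-1);c=a[0]
print(a);print(goto([.5543,-.2240,.175]))
```

```text
(array([ 0.55438705, -0.22394393]), np.float64(0.017691536176738527), 1.0, 72)
[5.66226816 0.44146532 8.46088374]
```

```bash
python3 -m crank '[{"x":2.5,"y":0.2,"z":2,"wx":-0.005,"wy":-0.001,"wz":0,"hand":160},{"x":5.66,"y":0.44,"z":5,"wx":-0.005,"wy":-0.001,"wz":0,"hand":160},{"x":5.66,"y":0.44,"z":8,"wx":-0.005,"wy":-0.001,"wz":0,"hand":160},{"x":5.66,"y":0.44,"z":8.4,"wx":-0.005,"wy":-0.001,"wz":0,"hand":160},{"x":5.66,"y":0.44,"z":8.4,"wx":-0.005,"wy":-0.001,"wz":0,"hand":160},{"x":5.66,"y":0.44,"z":8.4,"wx":-0.005,"wy":-0.001,"wz":0,"hand":160}]'; python3 snap.py w28;python3 level.py;python3 - <<'E'
from h import *
print(goto([.5543,-.2240,.1445]))
E
```

```text
time_s: 34.35
tcp_pos: [0.5548, -0.2244, 0.1773]
orientation: [0.001, 0.986, 0.17, 0.001]
ft_force: [0.8, -0.2, -1.3]
grip_width: 0.0493
[ 0.5548 -0.2244  0.1773] [ 0.8 -0.2 -1.3] 0.0493 34.35
level wx,wy,wz [ 0.002  -0.0017  0.    ] yaw of tool x 0.3407
[-0.03793244 -0.06421754  3.27047931]
```

View pics/w28.png

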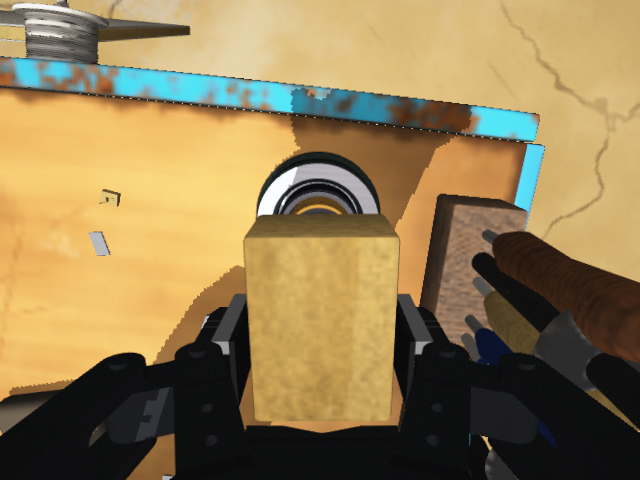

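The block is centred over the stack. Descending in small steps.

```bash
python3 -m crank '[{"x":-0.04,"y":-0.06,"z":1,"wx":0.002,"wy":-0.002,"wz":0,"hand":160},{"x":-0.04,"y":-0.06,"z":1.8,"wx":0.002,"wy":-0.002,"wz":0,"hand":160},{"x":-0.04,"y":-0.06,"z":2.4,"wx":0.002,"wy":-0.002,"wz":0,"hand":160},{"x":-0.04,"y":-0.06,"z":2.8,"wx":0.002,"wy":-0.002,"wz":0,"hand":160},{"x":-0.04,"y":-0.06,"z":3.1,"wx":0.002,"wy":-0.002,"wz":0,"hand":160},{"x":-0.04,"y":-0.06,"z":3.1,"wx":0.002,"wy":-0.002,"wz":0,"hand":160},{"x":-0.04,"y":-0.06,"z":3.1,"wx":0.002,"wy":-0.002,"wz":0,"hand":160}]';python3 level.py
```

```text
time_s: 35.28
tcp_pos: [0.5545, -0.224, 0.1464]
orientation: [0.0, 0.986, 0.17, -0.0]
ft_force: [0.1, -0.0, -1.0]
grip_width: 0.0491
level wx,wy,wz [0.0002 0.0001 0.    ] yaw of tool x 0.3408
```

```bash
python3 -m crank '[{"x":0,"y":0,"z":0.1,"wx":0,"wy":0,"wz":0,"hand":160},{"x":0,"y":0,"z":0.2,"wx":0,"wy":0,"wz":0,"hand":160},{"x":0,"y":0,"z":0.25,"wx":0,"wy":0,"wz":0,"hand":160},{"x":0,"y":0,"z":0.25,"wx":0,"wy":0,"wz":0,"hand":160}]'
```

```text
time_s: 35.78
tcp_pos: [0.5544, -0.224, 0.1439]
orientation: [0.0, 0.986, 0.17, -0.0]
ft_force: [-0.8, -0.1, -2.3]
grip_width: 0.0491
```

```bash
python3 -m crank '[{"x":0,"y":0,"z":0.06,"wx":0,"wy":0,"wz":0,"hand":160},{"x":0,"y":0,"z":0.1,"wx":0,"wy":0,"wz":0,"hand":160},{"x":0,"y":0,"z":0.1,"wx":0,"wy":0,"wz":0,"hand":160}]'; python3 snap.py w29; python3 snap.py s29 scene
python3 - <<'E'
from ring import *
crop("s29",375,140,55,out="c29")
E
```

```text
time_s: 36.15
tcp_pos: [0.5547, -0.2239, 0.1434]
orientation: [0.0, 0.986, 0.17, 0.0]
ft_force: [-1.5, 1.4, 5.5]
grip_width: 0.0493
[ 0.5547 -0.2239  0.1434] [-1.5  1.4  5.5] 0.0493 36.15
[ 0.5547 -0.2239  0.1434] [-0.4  1.3  4.7] 0.0495 36.2
```

View pics/c29.png

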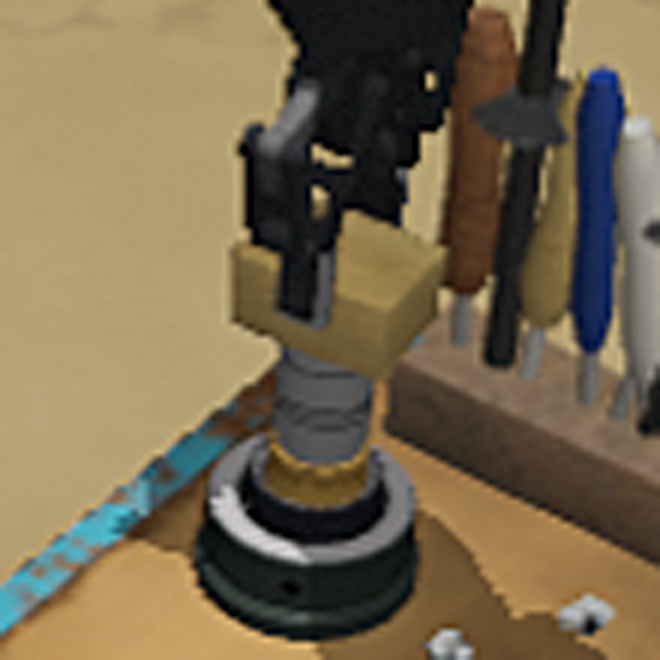

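The force turned to +5 N at TCP z = 0.1434, so the block rests on the mandrel. The crop shows it lying flat on the upright stack, and I'll now release gently.

```bash
python3 -m crank '[{"x":0,"y":0,"z":0.05,"wx":0,"wy":0,"wz":0,"hand":150},{"x":0,"y":0,"z":0.05,"wx":0,"wy":0,"wz":0,"hand":110},{"x":0,"y":0,"z":0.05,"wx":0,"wy":0,"wz":0,"hand":60},{"x":0,"y":0,"z":0.05,"wx":0,"wy":0,"wz":0,"hand":0},{"x":0,"y":0,"z":0.05,"wx":0,"wy":0,"wz":0,"hand":0},{"x":0,"y":0,"z":0.05,"wx":0,"wy":0,"wz":0,"hand":0},{"x":0,"y":0,"z":-1,"wx":0,"wy":0,"wz":0,"hand":0},{"x":0,"y":0,"z":-4,"wx":0,"wy":0,"wz":0,"hand":0},{"x":0,"y":0,"z":-8,"wx":0,"wy":0,"wz":0,"hand":0},{"x":-1,"y":0,"z":-12,"wx":0,"wy":0,"wz":0,"hand":0},{"x":-3,"y":0,"z":-14,"wx":0,"wy":0,"wz":0,"hand":0},{"x":-3,"y":0,"z":-14,"wx":0,"wy":0,"wz":0,"hand":0},{"x":-3,"y":0,"z":-14,"wx":0,"wy":0,"wz":0,"hand":0}]'; python3 snap.py w30; python3 snap.py s30 scene
python3 - <<'E'
from ring import *
crop("s30",375,150,50,out="c30")
E
python3 blk.py w30 .163 200 60 440 320
```

```text
time_s: 37.88
tcp_pos: [0.5264, -0.2336, 0.283]
orientation: [0.0, 0.986, 0.17, 0.0]
ft_force: [-0.1, -1.0, -0.3]
grip_width: 0.0852
[ 0.5264 -0.2336  0.283 ] [-0.1 -1.  -0.3] 0.0852 37.875
[ 0.5264 -0.2334  0.2826] [0.6 0.9 0.9] 0.0857 37.925Traceback (most recent call last):
  File "blk.py", line 10, in <module>
    n=sys.argv[1];b=blk(n,float(sys.argv[2]),[int(x) for x in sys.argv[3:7]]);print(b);print(goto([*b[0],.10]))
                    ~~~^^^^^^^^^^^^^^^^^^^^^^^^^^^^^^^^^^^^^^^^^^^^^^^^^^^^^^
  File "blk.py", line 6, in blk
    c=max(cv2.findContours(m,0,2)[0],key=cv2.contourArea)
ValueError: max() iterable argument is empty
```

View pics/w30.png

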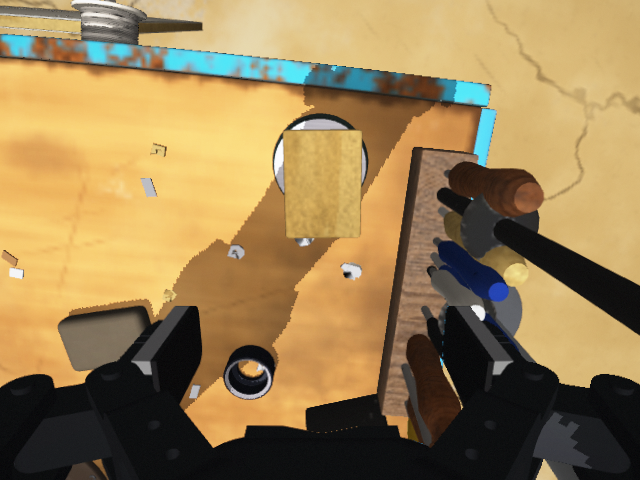

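View pics/c30.png

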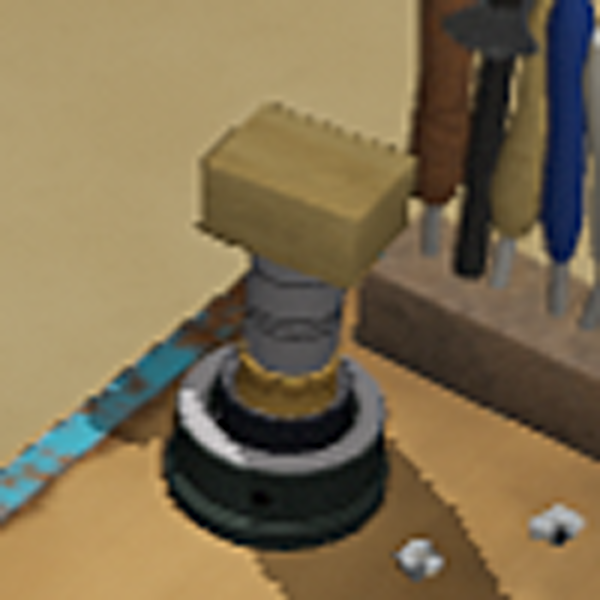

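The stack stands upright. In the wrist view the block's top face corners are (284,130), (362,130), (360,237) and (287,237). The colour mask missed the shaded wood, so I'll check the size and centre from the corners, then check again shortly after that nothing moves.

```bash
python3 -m crank '[{"x":0,"y":0,"z":0,"wx":0,"wy":0,"wz":0,"hand":0},{"x":0,"y":0,"z":0,"wx":0,"wy":0,"wz":0,"hand":0},{"x":0,"y":0,"z":0,"wx":0,"wy":0,"wz":0,"hand":0},{"x":0,"y":0,"z":0,"wx":0,"wy":0,"wz":0,"hand":0}]'; python3 snap.py w31; python3 snap.py s31 scene;python3 - <<'E'
from arc import *
p,s=pickle.load(open("w30.pkl","rb"))
W=np.array([onz(p,u,.163) for u in [(284,130),(362,130),(360,237),(287,237)]]);print(np.linalg.norm(W-np.roll(W,1,0),axis=1).round(4),W.mean(0))
for a,b in (("w30","w31"),("s30","s31")):
    A,B=cv2.imread(f"pics/{a}.png"),cv2.imread(f"pics/{b}.png")
    sl=np.s_[100:250,260:380] if a[0]=="w" else np.s_[110:200,340:410]
    print(a,cv2.absdiff(A[sl],B[sl]).mean())
A,B=cv2.imread("pics/scene0.png"),cv2.imread("pics/s31.png")
for sl in (np.s_[262:300,248:285],np.s_[268:318,180:212]): print("bystander diff",cv2.absdiff(A[sl],B[sl]).mean())
E
```

```text
time_s: 38.48
tcp_pos: [0.5265, -0.2332, 0.2823]
orientation: [-0.0, 0.985, 0.17, -0.0]
ft_force: [-0.3, -0.7, 0.6]
grip_width: 0.0852
[ 0.5265 -0.2332  0.2823] [-0.3 -0.7  0.6] 0.0852 38.475
[ 0.5264 -0.2333  0.2824] [ 0.2 -0.5 -0. ] 0.0855 38.525
[0.0687 0.0483 0.0688 0.0484] [ 0.55545662 -0.22509091  0.163     ]
w30 3.5991666666666666
s30 0.9370899470899471
bystander diff 1.823376007586534
bystander diff 1.8472916666666668
```

The block is within 2 mm of the mandrel axis, nothing is moving, and the bystanders are untouched. Handing in.

```bash
python3 -c "
from rig import r
print(r.finish_job())"
```

```text
the job is handed in; nothing more can be done
None
```

I built the stack in order and handed it in at about 38.5 s: the farther dark die (0.467 m from the base against 0.377 m for its look-alike) in the bolster's recess, then the ferrule, the tapered mandrel and the maple block. No verdict came back.

**Last checks:**
- **Die:** the rim size seen by the wrist camera matches full depth in the recess, and its centre is about 0.6 mm from the bolster's.
- **Ferrule:** the rim size matches sitting on the ledge, about 0.6 mm off the die's centre.
- **Mandrel:** the wrist force dropped as the taper took the weight, and its top is at about 0.128 m, as expected. It stands upright within about 0.5 mm of the ferrule's axis.
- **Block:** it lies flat, about 1.7 mm off the mandrel's axis, against 12 mm allowed.
- **Rest and bystanders:** pictures 0.6 s apart show no visible movement of the stack, and the gripper is clear. The bright die and the slim mandrel look unmoved against the first picture.

**Checks that failed or disagreed:**
- The top camera put the bolster about 4 mm from the wrist camera's position; I used the wrist camera.
- The ferrule fit failed once it was in the grip, and the block's colour mask failed in shadow. In both cases I read the edges off the picture by eye instead.
- My first move was refused because the rows lacked some keys; nothing moved.

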